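# Clean the drift in the beads and offer it up to the mortise

## Robot

A 6-joint arm with a two-finger parallel gripper is mounted at the origin on the work surface. World frame = base frame: x ahead of the robot, y to its left, z up, the work surface at z = 0. Lengths are in m, angles in rad, forces in N, time in s.
With the tool pointing down it reaches from about 0.35 to 0.775 m from the base axis. Payload 5.5 kg.
Tool frame: the origin (TCP) lies at the very end of the fingers, on their centre line; the grasp point (between the pads) lies 19 mm behind it; x points along the fingers, y is the direction in which the jaws open and shut, and the axes are right-handed (so a half turn about x gives the same grasp; the last joint's range is limited). The gripper opens to 85 mm and grips with 20 to 120 N. Pads are 22 mm wide; open, the fingers measure 114 mm over their backs; the gripper's body (76 mm by 85 mm) begins 54 mm behind the grasp point. The pads swing forward as they close: fully open they stand 13 mm farther back than shut.
Start: joints at [1.103, 0.313, 0.046, 1.304, 0, 1.431], TCP at [0.185, 0.544, 0.231] pointing down, gripper open.
Joint ranges: [-2.76, 2.76], [-0.86, 1.69], [-1.03, 1.26], [-2.2, 2.34], [-1.47, 1.5], [-3.14, 3.14]. Speed limits (rad/s): [2.57, 2.57, 3.14, 3.14, 3.14, 3.14].

## Interface

Orientations are given as a unit quaternion [w, x, y, z].
In Python, from workcell import readout, cams, env, finder gives the robot as it stands.
- The arm moves only by the tool drive_tool, never from a script. Its argument "moves" is a list that holds one entry, the list of rows, each a list of 7 numbers: the shift along the tool's x, y, z in m, then the turn, a rotation vector about the tool's x, y, z in rad, then the closure in counts, from 0 (fully open) to 255 (shut). A call has exactly 5 rows; each row is the pose to reach, as a shift and turn from the pose measured when the call began, along the tool's axes at that moment; what a row does not reach only later rows make up. A row lasts 1/8 s, in which the tool goes at most 62.5 mm and 10.7 degrees, less where a joint would pass 70% of its speed; a pose out of reach is approached as far as the arm can. A call with a gripper value outside its range is refused whole. The fingers move at their own pace and stop on an object; "squeeze" is the grip in N (left out, the last holds). Time passes only in rows, so rows that repeat a pose let the fingers close, or fill a call up. It gives the time, the measured TCP pose, the force and the opening at its end, in the units of the state.
- readout.get_state(): the state, without advancing time (a new reading comes with each control period).
- cams.read_camera(name): name is "side" or "top"; returns the picture (420x560x3 uint8, blue, green, red); there is no depth.
- cams.camera_params(name): a dict with "mtx" (3x3 intrinsics, pixels), "R" (3x3) and "t" (3): a world point X has camera coordinates R X + t. Camera axes: x right, y down, z forward; pixel columns grow to the right and rows downward; lengths in m; the calibration is good to about 2 mm. A picture is of the moment at which its call begins. camera_params takes no time and is no camera call.
- env.hand_in(): hands the job in, once; it reports no verdict.
Trained networks look in the newest picture that a camera, given by its name, has taken for a name from the list of things; names that differ only in an ending like _2 or _b are one class to them, and where a whole thing is asked for, a point or a joint stands for the part that bears it (a point fixed in the world has none). Each returns a list of dicts, best first, with "conf" (0 to 1); they miss things now and then, are a little off and sometimes report something else, mostly with a low value. They report only what shows in the picture. A call takes as long as a camera call. They do not tell look-alikes from the thing itself.
- finder.regions_of(camera, name): "pixels" (420x560 bool, what is visible of it) and "point" ([column, row] in pixels, amid what is visible of it).
The state is a dict: "clock": time; "joint_pos": joint angles; "qvel": joint speeds; "tau": joint torques, N m; "tcp_pos": TCP position; "orientation": TCP orientation; "wrist_force": force on the tool from outside, world axes, zero at the start; "ft_torque": the same for the moment, N m; "finger_gap": finger opening in m.
Only numpy, scipy, OpenCV 4.12 (cv2) and the standard library are available. Lean on these libraries where they do the work, as an engineer would, in place of code of your own. Each camera call takes 0.05 s, during which the arm holds its last target.

## Task

Take the flat-bladed drift out of its wooden stand, stir the ceramic cleaning beads in the steel pot with its blade until every one has been shifted out of its place by about half its width or more, spilling none, then lift it over the top of the tool caddy without touching the caddy. Finish still holding it, blade straight down and at rest, hovering about a centimetre above the rectangular slot in the block on the other side of the caddy: centred over the slot, blade lined up with the slot's length, touching nothing but the gripper. Leave the glue bottle, the bamboo piece and the file where they are.

Things in the scene. Friction and masses are not known exactly. Their poses are not given: they have to be found in the camera images.
- drift_grip (a point): The drift: a 152 mm hand tool standing blade down in the stand. Square pale-wood grip 24 x 24 mm, 64 mm tall, on top; flat steel blade below, 20 mm wide along x, 6 mm thick along y, 88 mm long. 0.12 kg. This point is the centre of the wooden grip, 120 mm above the blade's end; z points from blade to grip. At the start the blade's end is 15 mm above the table; the grip begins 43 mm above the stand.
- drift_tip (a point): Centre of the blade's lower end on the drift; axes as those of drift_grip (x along the blade's 20 mm width).
- stand: Wooden block 75 x 75 mm, 60 mm tall, fixed on the bench, with one slot 24 x 10 mm (long along its x), 45 mm deep, in which the drift stands; it may change places with the pot. Origin at the centre of its underside.
- pot: Open round steel pot without handles, fixed on the bench, rim 66 mm radius outside, 62 mm inside, 55 mm tall, flat inner floor about 5 mm above the table. Holds seven beads in one layer. Origin at the centre of its underside.
- caddy: Narrow plywood tool caddy, fixed, 220 mm long along its x, 70 mm wide, walls 80 mm tall, with six round wooden tool handles standing in it up to 110 mm above the table. It stands between the pot's side and the blocks' side. Origin at the centre of its underside.
- slot (a point): Centre of the mouth of the rectangular slot in the top of the slotted block, at the block's top face. Slot 32 mm long along this x, 18 mm wide along y, 40 mm deep. The block is pale wood, 80 x 80 mm, 50 mm tall, fixed.
- boreblock: A block of the same wood and size (80 x 80 x 50 mm) but with a round 24 mm bore instead of a slot: not the target. Fixed; it may change places with the slotted block. Origin at the centre of its underside.
- glue_mid (a point): White glue bottle, 54 mm across, 130 mm tall, loose, standing: bystander. Point at half its height.
- bamboo_mid (a point): Open bamboo section, 48 mm across, 85 mm tall, loose, standing: bystander. Point at half its height.
- file_mid (a point): Flat file with round wooden handle, 230 mm long, 24 mm thick, loose, lying along its x, handle to -x: bystander. Point near its middle, 12 mm up.
- bead0_mid (a point): One of seven loose ceramic cleaning beads in the pot: domed white stub 18 mm across, 16 mm tall, standing on its flat base, all alike; at the start in a ring of about 31 mm radius around the pot's centre, the middle left free. Point at its centre.
- bead1_mid (a point): One of seven loose ceramic cleaning beads in the pot: domed white stub 18 mm across, 16 mm tall, standing on its flat base, all alike; at the start in a ring of about 31 mm radius around the pot's centre, the middle left free. Point at its centre.
- bead2_mid (a point): One of seven loose ceramic cleaning beads in the pot: domed white stub 18 mm across, 16 mm tall, standing on its flat base, all alike; at the start in a ring of about 31 mm radius around the pot's centre, the middle left free. Point at its centre.
- bead3_mid (a point): One of seven loose ceramic cleaning beads in the pot: domed white stub 18 mm across, 16 mm tall, standing on its flat base, all alike; at the start in a ring of about 31 mm radius around the pot's centre, the middle left free. Point at its centre.
- bead4_mid (a point): One of seven loose ceramic cleaning beads in the pot: domed white stub 18 mm across, 16 mm tall, standing on its flat base, all alike; at the start in a ring of about 31 mm radius around the pot's centre, the middle left free. Point at its centre.
- bead5_mid (a point): One of seven loose ceramic cleaning beads in the pot: domed white stub 18 mm across, 16 mm tall, standing on its flat base, all alike; at the start in a ring of about 31 mm radius around the pot's centre, the middle left free. Point at its centre.
- bead6_mid (a point): One of seven loose ceramic cleaning beads in the pot: domed white stub 18 mm across, 16 mm tall, standing on its flat base, all alike; at the start in a ring of about 31 mm radius around the pot's centre, the middle left free. Point at its centre.
- slotblock: The slotted block that carries point slot. Origin at the centre of its underside, axes as the slot's.
- drift: The drift itself, same axes; origin at the centre of the blade's lower end.
There are look-alikes about, which are no part of the job. Of the things that look like the pot, the middle-sized one is meant.

How it is judged:
By the outcome, as a careful person would: the job done as asked, in the order asked, and still so for the second after the job is handed in, while the arm keeps its last pose, push and grip.
It also fails if it takes over 72 s, if anything falls off the work surface, if the arm or the gripper's body presses on something with over 40 N, if the wrist force passes 120 N, or if a joint passes its speed limit or range.

## Working session

There is one attempt and no reset: what is moved stays moved. The work goes in short steps, Python scripts to look and compute and a tool call to move; the robot and the scene stay as the last step left them, time stands still between calls to the robot, and variables do not carry over. Pictures are saved under pics/ and viewed, and the job is handed in when it is done.

Besides the shell and the picture viewer there is one more tool, called after ">>>" as name([rows], argument=value, ...), one row to a line, values as JSON. drive_tool: Moves the arm, as the interface text tells. Its arguments: {"type":"object","properties":{"moves":{"type":"array"},"squeeze":{"type":"number"}},"required":["moves"]}

```bash
mkdir -p pics; ls; python3 - <<'E'
from workcell import readout, cams, env, finder
import cv2
s=readout.get_state();print(s)
for n in("side","top"):
    im=cams.read_camera(n);cv2.imwrite(f"pics/{n}0.png",im)
    p=cams.camera_params(n);print(n,p)
E
```

```text
pics
{'clock': 0.0, 'joint_pos': array([ 1.10338982e+00,  3.14015620e-01,  4.49489454e-02,  1.30360122e+00,
       -4.12686638e-06,  1.43117138e+00]), 'qvel': array([ 9.44718911e-05,  9.36197362e-04,  1.06239066e-03, -8.97591732e-04,
       -1.15041925e-03, -7.57954439e-04]), 'tau': array([ 3.20195822e-04, -4.80626285e+01,  2.98532814e+01,  1.93660503e-02,
       -2.32740840e-04, -6.23773715e-06]), 'tcp_pos': array([0.18490182, 0.54390357, 0.23038794]), 'orientation': array([ 0.69743483,  0.11473824,  0.69782758, -0.11600202]), 'wrist_force': array([-0.26626071,  0.71352526,  0.01897931]), 'ft_torque': array([-0.03840312, -0.03225754,  0.02912747]), 'finger_gap': 0.0857678275198813}
side {'mtx': array([[437.53989597,   0.        , 287.21906355],
       [  0.        , 437.53989597, 206.93890919],
       [  0.        ,   0.        ,   1.        ]]), 'R': array([[ 0.98157871, -0.19094161,  0.00667332],
       [-0.13695274, -0.72753204, -0.67226563],
       [ 0.13321854,  0.6589677 , -0.74027994]]), 't': array([-0.5382293 ,  0.09241284,  0.97855323])}
top {'mtx': array([[405.84672173,   0.        , 278.87231731],
       [  0.        , 405.84672173, 205.08049993],
       [  0.        ,   0.        ,   1.        ]]), 'R': array([[-0.00373907, -0.99997565, -0.0058916 ],
       [-0.99881847,  0.00402008, -0.04843047],
       [ 0.04845297,  0.00570355, -0.99880918]]), 't': array([-0.05041392,  0.53735949,  1.02061352])}
```

View pics/side0.png

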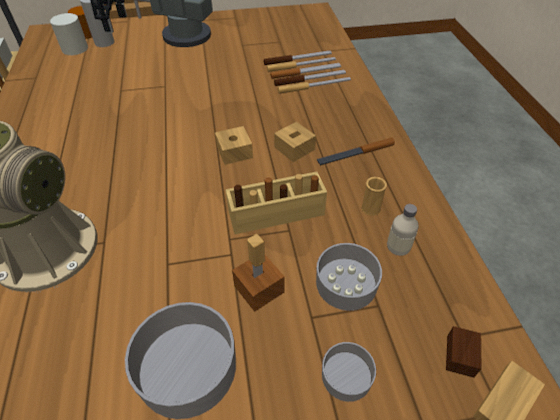

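View pics/top0.png

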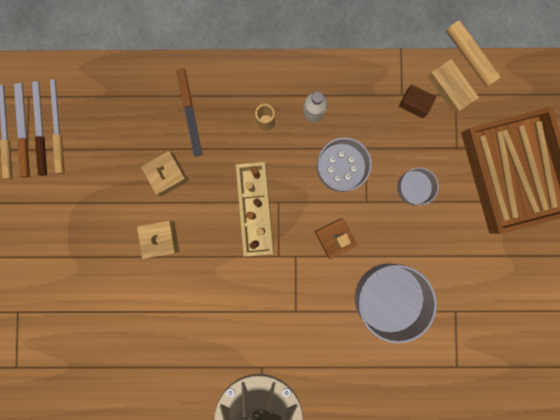

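The top picture shows three pot-like things: large at (397,303), middle-sized with beads at (344,165) and small at (418,187). The middle one fits because its rim radius is about 27 px, which is 66 mm, and it holds the seven beads. For the blocks, the rectangular slot is at (163,173) and the round bore at (156,240).

```bash
cat > h.py <<'E'
import numpy as np,cv2
from workcell import readout, cams, env, finder
def w(n,uv,z):
    p=cams.camera_params(n);d=p['R'].T@np.linalg.inv(p['mtx'])@np.array([uv[0],uv[1],1.]);c=-p['R'].T@p['t']
    return c+d*(z-c[2])/d[2]
def px(n,X):
    p=cams.camera_params(n);q=p['mtx']@(p['R']@np.array(X,float)+p['t']);return q[:2]/q[2]
def crop(im,u0,v0,u1,v1,s,name):
    cv2.imwrite('pics/'+name,cv2.resize(im[v0:v1,u0:u1],None,fx=s,fy=s,interpolation=cv2.INTER_CUBIC))
E
python3 - <<'E'
from h import *
top=cams.read_camera('top');side=cams.read_camera('side')
crop(top,130,90,380,270,3,'topc.png');crop(side,205,100,425,320,2.7,'sidec.png')
Z={'drift_grip':None,'stand':.06,'pot':.055,'caddy':.08,'slotblock':.05,'boreblock':.05,'glue_mid':.065,'bamboo_mid':.0425,'file_mid':.012,'bead0_mid':.013}
for k,z in Z.items():
  for n in('top','side'):
    for r in finder.regions_of(n,k)[:8]:
      if r['conf']<.3: continue
      ys,xs=np.nonzero(r['pixels']);
      rect=cv2.minAreaRect(np.stack([xs,ys],1).astype(np.float32))
      print(k,n,round(r['conf'],2),np.round(r['point'],1),len(xs),'bb',xs.min(),xs.max(),ys.min(),ys.max(),'rect',np.round(rect[0],1),np.round(rect[1],1),round(rect[2],1), np.round(w(n,r['point'],z or .135),3))
print(readout.get_state()['clock'])
E
```

```text
drift_grip top 0.55 [342.1 243.2] 176 bb 333 349 233 246 rect [341.1 239.9] [13.3 15.3] 76.0 [ 0.445 -0.194  0.135]
drift_grip side 0.95 [255.1 250.9] 511 bb 248 264 234 275 rect [256.9 254.4] [41.  15.9] 84.8 [ 0.449 -0.194  0.135]
stand top 0.72 [331.4 238.7] 858 bb 315 356 219 259 rect [335.2 238.9] [32.2 32.6] 63.4 [ 0.453 -0.18   0.06 ]
stand side 0.59 [258.5 283.1] 1785 bb 232 284 255 310 rect [259.1 279.9] [48.  47.2] 57.5 [ 0.449 -0.217  0.06 ]
pot top 0.87 [420.2 186.4] 1220 bb 397 437 168 205 rect [417.  186.5] [37. 40.] 90.0 [ 0.579 -0.398  0.055]
pot top 0.85 [397.1 303.7] 5100 bb 354 436 264 343 rect [395. 302.] [83.4 76.4] 45.0 [ 0.296 -0.337  0.055]
pot top 0.84 [344.2 165.1] 2094 bb 317 370 138 191 rect [343.5 164.5] [53. 53.] 90.0 [ 0.633 -0.213  0.055]
pot side 0.93 [350.6 370.8] 2473 bb 322 375 343 400 rect [348.5 371.5] [57. 53.] 90.0 [ 0.577 -0.414  0.055]
pot side 0.9 [345.7 272.9] 3147 bb 316 381 243 309 rect [348.5 276. ] [66. 65.] 90.0 [ 0.624 -0.222  0.055]
pot side 0.89 [180.6 360.5] 10119 bb 125 235 302 419 rect [183.6 359. ] [110.1 115.5] 49.4 [ 0.295 -0.
[... 1582 characters left out ...]
76 -0.148  0.065]
glue_mid side 0.52 [294.9 140.3] 1118 bb 274 315 122 160 rect [294.9 140.8] [34.2 40.1] 62.1 [0.605 0.191 0.065]
bamboo_mid top 0.67 [187.4 114.1] 800 bb 176 201 69 156 rect [188.7 112.3] [89.   9.8] 78.3 [0.765 0.176 0.042]
bamboo_mid top 0.61 [263.6 116.8] 446 bb 254 274 104 131 rect [263.9 117.5] [27.4 19.3] 84.3 [ 0.757 -0.015  0.042]
bamboo_mid side 0.7 [372.2 193.6] 709 bb 362 386 177 214 rect [372.9 195.5] [20.9 38.3] 13.0 [ 0.752 -0.01   0.043]
file_mid top 0.74 [185.8 115.9] 823 bb 176 201 69 156 rect [189.  112.3] [88.8 10.4] 78.7 [0.768 0.187 0.012]
file_mid side 0.76 [360.3 149.3] 614 bb 317 394 138 164 rect [355.8 151. ] [ 9.  79.5] 73.7 [0.788 0.184 0.012]
1.2
```

View pics/topc.png

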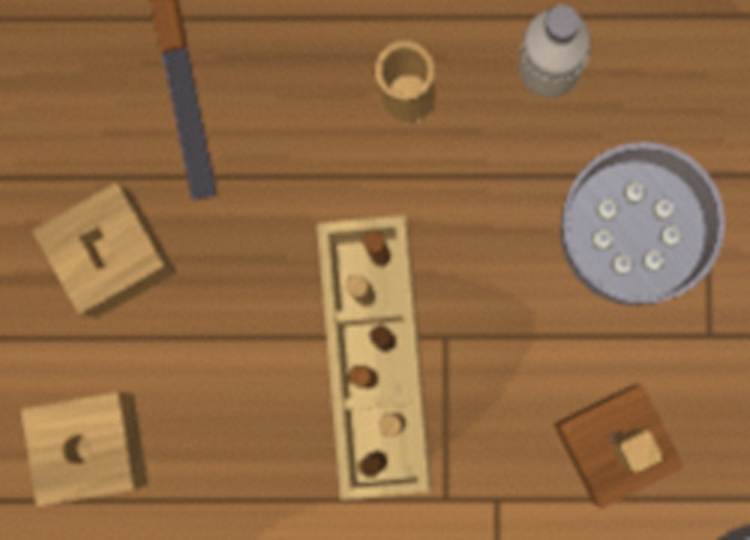

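View pics/sidec.png

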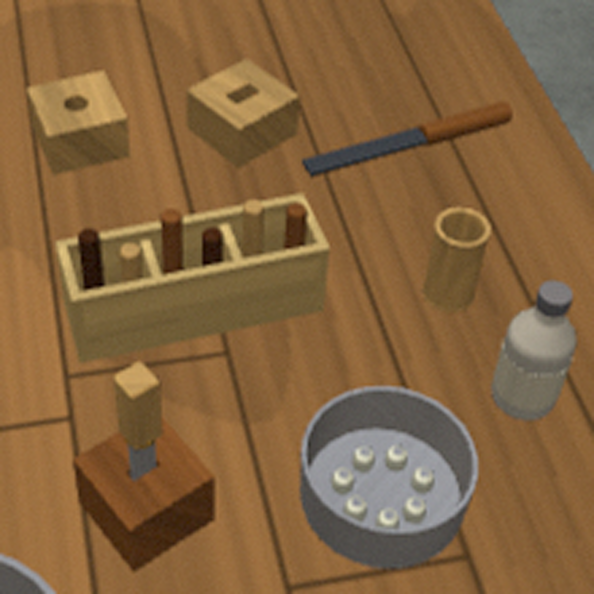

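```bash
cat > fit.py <<'E'
from h import *
from scipy.optimize import minimize
P={n:cams.camera_params(n) for n in('top','side')}
def prj(n,X):
    p=P[n];q=(p['mtx']@(p['R']@X.T+p['t'][:,None]));return (q[:2]/q[2]).T
def boxpts(dx,dy,z0,z1): return np.array([[a*dx/2,b*dy/2,z] for a in(-1,1) for b in(-1,1) for z in(z0,z1)])
def cyl(r,z0,z1): 
    t=np.linspace(0,2*np.pi,40); return np.array([[r*np.cos(a),r*np.sin(a),z] for a in t for z in(z0,z1)])
def tr(q,B): c,s=np.cos(q[2]),np.sin(q[2]); return np.c_[c*B[:,0]-s*B[:,1]+q[0],s*B[:,0]+c*B[:,1]+q[1],B[:,2]]
S=8
def mask(n,q,parts):
    m=np.zeros((420*1,560),np.float32); big=np.zeros((420,560),np.uint8)
    for B in parts:
        h=cv2.convexHull(prj(n,tr(q,B)).astype(np.float32))
        # antialias by fixed-point shift
        cv2.fillConvexPoly(big,np.round(h*256).astype(np.int32),255,cv2.LINE_AA,8)
    return big/255.
def fit(ms,q0,parts):
    def f(q):
        q=[q[0],q[1],q[2]/10]; e=0
        for n,m in ms: 
            a=mask(n,q,parts); e+=1-np.minimum(a,m).sum()/np.maximum(a,m).sum()
        return e
    best=None
    for a in q0[2]:
        x0=[q0[0],q0[1],a*10]
        r=minimize(f,x0,method='Nelder-Mead',options=dict(initial_simplex=[x0,[x0[0]+.01,x0[1],x0[2]],[x0[0],x0[1]+.01,x0[2]],[x0[0],x0[1],x0[2]+2]],xatol=1e-5,fatol=1e-4))
        if best is None or r.fun<best.fun: best=r
    q=best.x; return np.array([q[0],q[1],q[2]/10]),best.fun
def get(n,k,near,i=None):
    rs=[r for r in finder.regions_of(n,k) if np.hypot(*(np.array(r['point'])-near))<15]
    return rs[0]['pixels'].astype(float)
E
cat > meas.py <<'E'
from fit import *
for n in('top','side'): cams.read_camera(n)
A=np.radians([-30,0,30])
def run(name,k,parts,nt,ns,q0,use=('top','side')):
    ms=[(n,get(n,k,c)) for n,c in(('top',nt),('side',ns))]
    for u in (ms,ms[:1],ms[1:]):
        q,e=fit(u,(*q0,A),parts); print(name,np.round(q[:2],4),'deg',round(np.degrees(q[2])%90,1),round(e/len(u),3))
stand=[boxpts(.075,.075,0,.06)]
run('stand+drift','stand',stand,(335,239),(258,280),(.45,-.19))
run('slotblock','slotblock',[boxpts(.08,.08,0,.05)],(164,175),(296,142),(.61,.23))
run('boreblock','boreblock',[boxpts(.08,.08,0,.05)],(157,239),(233,144),(.45,.23))
run('caddy','caddy',[boxpts(.07,.22,0,.08) if 0 else boxpts(.22,.07,0,.08)],(257,209),(277,200),(.52,-.0))
run('pot','pot',[cyl(.066,0,.055)],(344,165),(347,274),(.63,-.215))
run('glue','glue_mid',[cyl(.027,0,.095),cyl(.012,.09,.13)],(314,107),(404,230),(.775,-.145))
run('bamboo','bamboo_mid',[cyl(.024,0,.085)],(264,117),(373,194),(.755,-.015))
run('drift','drift_grip',[boxpts(.024,.024,.103,.167),boxpts(.02,.006,.06,.103)],(341,240),(256,253),(.447,-.194))
E
python3 meas.py
```

```text
stand+drift [ 0.4516 -0.1919] deg 25.6 0.21
stand+drift [ 0.4533 -0.1913] deg 30.3 0.26
stand+drift [ 0.4516 -0.1915] deg 25.4 0.157
slotblock [0.6152 0.2371] deg 29.5 0.092
slotblock [0.6164 0.2356] deg 32.0 0.098
slotblock [0.6153 0.2387] deg 26.5 0.078
boreblock [0.4506 0.2517] deg 9.4 0.067
boreblock [0.4515 0.2516] deg 9.6 0.047
boreblock [0.4493 0.2534] deg 7.5 0.073
caddy [0.5237 0.0078] deg 5.2 0.058
caddy [0.5253 0.0077] deg 5.4 0.076
caddy [0.523  0.0082] deg 5.0 0.038Traceback (most recent call last):
  File "meas.py", line 13, in <module>
    run('pot','pot',[cyl(.066,0,.055)],(344,165),(347,274),(.63,-.215))
    ~~~^^^^^^^^^^^^^^^^^^^^^^^^^^^^^^^^^^^^^^^^^^^^^^^^^^^^^^^^^^^^^^^^
  File "meas.py", line 5, in run
    ms=[(n,get(n,k,c)) for n,c in(('top',nt),('side',ns))]
           ~~~^^^^^^^
  File "fit.py", line 32, in get
    return rs[0]['pixels'].astype(float)
           ~~^^^
IndexError: list index out of range
```

```bash
python3 - <<'E'
from h import *
top=cv2.imread('pics/top0.png');side=cv2.imread('pics/side0.png')
a=cv2.resize(top[145:205,130:200],None,fx=5.5,fy=5.5,interpolation=cv2.INTER_CUBIC)
b=cv2.resize(side[115:175,260:330],None,fx=5.5,fy=5.5,interpolation=cv2.INTER_CUBIC)
c=cv2.resize(side[230:290,230:300],None,fx=5.5,fy=5.5,interpolation=cv2.INTER_CUBIC)
d=cv2.resize(top[215:265,310:368],None,fx=6.6,fy=6.6,interpolation=cv2.INTER_CUBIC)[:330,:385]
d=cv2.resize(d,(385,330))
m=np.vstack([np.hstack([a,b]),np.hstack([c,d])]);print(m.shape);cv2.imwrite('pics/z1.png',m[:600,:])
cv2.imwrite('pics/z1.png',cv2.resize(m,(700,600)))
E
```

```text
(660, 770, 3)
```

View pics/z1.png

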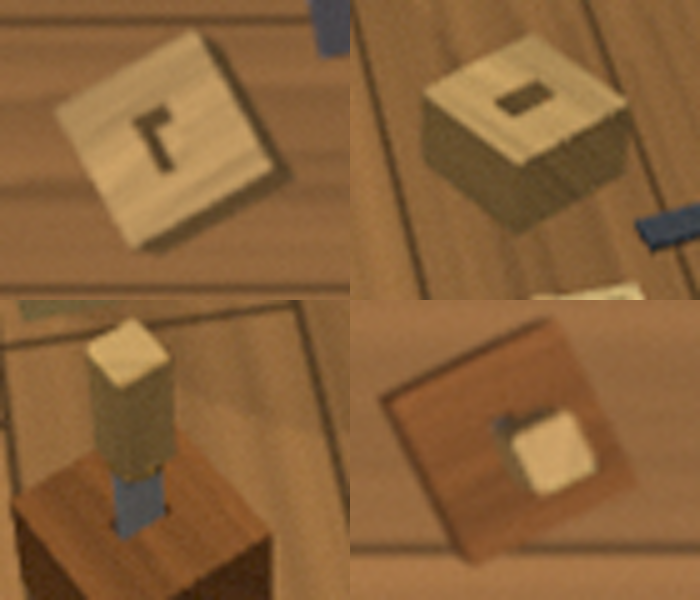

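```bash
sed -i "/^run('s\|^run('bore\|^run('caddy/d; s/^run(\(.*\)/try: run(\1\nexcept IndexError: print('miss')/" meas.py; python3 meas.py; python3 -c "
from h import *;print(readout.get_state()['clock'])"
```

```text
pot [ 0.6345 -0.2113] deg 27.0 0.142
pot [ 0.635  -0.2123] deg 4.5 0.143
pot [ 0.6346 -0.2089] deg 80.6 0.137
glue [ 0.7767 -0.1409] deg 58.3 0.179
glue [ 0.7746 -0.1405] deg 55.5 0.152
glue [ 0.779  -0.1373] deg 85.7 0.2
bamboo [ 0.7536 -0.018 ] deg 13.7 0.128
bamboo [ 0.7546 -0.0179] deg 43.3 0.115
bamboo [ 0.7529 -0.0174] deg 3.2 0.139
drift [ 0.4515 -0.1916] deg 6.7 0.176
drift [ 0.4528 -0.1914] deg 22.8 0.171
drift [ 0.451 -0.194] deg 4.1 0.164
2.25
```

```bash
cat > edge.py <<'E'
from fit import *
from scipy.ndimage import map_coordinates
def samp(a,b,n=60): t=np.linspace(.05,.95,n)[:,None]; return a*(1-t)+b*t
def rect(dx,dy,z,cx=0,cy=0):
    c=np.array([[-dx/2,-dy/2,z],[dx/2,-dy/2,z],[dx/2,dy/2,z],[-dx/2,dy/2,z]]); return np.vstack([samp(c[i],c[(i+1)%4],int(1500*max(dx,dy))) for i in range(4)])
def circ(r,z): t=np.linspace(0,2*np.pi,200)[:,None]; return np.c_[r*np.cos(t),r*np.sin(t),z+0*t]
def grad(im,s):
    g=0
    for c in range(3):
        f=cv2.GaussianBlur(im[:,:,c].astype(np.float32),(0,0),s); g=g+cv2.Sobel(f,cv2.CV_32F,1,0)**2+cv2.Sobel(f,cv2.CV_32F,0,1)**2
    return np.sqrt(g)
def efit(ims,B,q0):
    q=np.array(q0,float)
    for s in(1.5,1.0,.7):
        G={n:grad(im,s) for n,im in ims.items()}
        def f(v):
            qq=[v[0],v[1],v[2]/10]; return -sum(map_coordinates(G[n],prj(n,tr(qq,B)).T[::-1],order=1,mode='nearest').mean()/G[n].mean() for n in G)
        x0=np.array([q[0],q[1],q[2]*10]);r=minimize(f,x0,method='Nelder-Mead',options=dict(initial_simplex=[x0]+[x0+d for d in np.array([[.005,0,0],[0,.005,0],[0,0,.7]])],xatol=1e-5,fatol=1e-4))
        q=np.array([r.x[0],r.x[1],r.x[2]/10])
    return q,r.fun
if __name__=='__main__':
    T=cv2.imread('pics/top0.png');Sd=cv2.imread('pics/side0.png')
    d=np.radians
    L={'slotblock':(rect(.08,.08,.05),(.6155,.237,d(29))),'slot mouth':(rect(.032,.018,.05),(.6155,.237,d(29))),
     'stand':(rect(.075,.075,.06),(.4516,-.1917,d(27))),'pot rim':(np.vstack([circ(.066,.055)]),(.6347,-.211,0)),
     'grip top':(rect(.024,.024,.167),(.4516,-.1917,d(27))),'caddy':(rect(.22,.07,.08),(.5237,.008,d(5))),'bore':(rect(.08,.08,.05),(.4506,.2517,d(9)))}
    for k,(B,q0) in L.items():
        for ims in({'top':T,'side':Sd},{'top':T},{'side':Sd}):
            q,e=efit(ims,B,q0);print(k,''.join(ims),np.round(q[:2],4),round(np.degrees(q[2]),1),round(e,2))
E
python3 edge.py; python3 - <<'E'
from h import *
print('slot side pick',w('side',(294.6,134.6),.05))
im=cv2.imread('pics/top0.png')
s=readout.get_state();from scipy.spatial.transform import Rotation as R
q=s['orientation'];print(np.round(R.from_quat([*q[1:],q[0]]).as_matrix(),3),s['tcp_pos'])
E
```

```text
slotblock topside [0.6163 0.2351] 29.4 -10.95
slotblock top [0.6175 0.2351] 29.6 -6.12
slotblock side [0.6138 0.2354] 29.5 -5.61
slot mouth topside [0.6157 0.2349] 27.9 -11.36
slot mouth top [0.6171 0.2355] 26.0 -5.61
slot mouth side [0.6133 0.2343] 32.0 -6.54
stand topside [ 0.4507 -0.1917] 26.1 -5.07
stand top [ 0.4522 -0.1797] 25.9 -2.39
stand side [ 0.4505 -0.1927] 26.0 -3.05
pot rim topside [ 0.6334 -0.213 ] 6.7 -10.67
pot rim top [ 0.6367 -0.2137] 3.5 -5.75
pot rim side [ 0.633  -0.2128] 1.6 -6.23
grip top topside [ 0.4523 -0.1928] 25.8 -12.21
grip top top [ 0.4536 -0.1921] 25.6 -7.64
grip top side [ 0.4503 -0.194 ] 25.2 -6.43
caddy topside [0.5245 0.0069] 5.0 -12.51
caddy top [0.5259 0.007 ] 4.9 -7.2
caddy side [0.5221 0.015 ] 5.0 -5.8
bore topside [0.4507 0.2502] 9.6 -10.38
bore top [0.4527 0.2503] 9.3 -5.93
bore side [0.4488 0.2505] 9.4 -5.49
slot side pick [0.61348206 0.23272362 0.05      ]
[[ 0.     0.322  0.947]
 [ 0.     0.947 -0.322]
 [-1.     0.     0.   ]] [0.18515021 0.54442315 0.23130339]
```

```bash
cat > plan.py <<'E'
from h import *
from scipy.spatial.transform import Rotation as Ro
import sys,json
def Rt(psi): c,s=np.cos(np.radians(psi)),np.sin(np.radians(psi)); return np.array([[0,c,s],[0,s,-c],[-1,0,0]])
def plan(T,g):
    s=readout.get_state();p=s['tcp_pos'];q=s['orientation'];R0=Ro.from_quat([*q[1:],q[0]])
    print('t',round(s['clock'],2),'p',np.round(p,4),'yaw',round(np.degrees(np.arctan2(*R0.as_matrix()[[1,0],1])),1),'f',np.round(s['wrist_force'],1),'gap',round(s['finger_gap'],4),'q',np.round(s['joint_pos'],2))
    for t in T:
        d=R0.inv().apply(np.array(t[:3])-p);r=(R0.inv()*Ro.from_matrix(Rt(t[3]))).as_rotvec()
        print([round(float(v),4) for v in d]+[round(float(v),3) for v in r]+[g])
T=[[float(v) for v in a.split(',')] for a in sys.argv[2:]]
plan(T,int(sys.argv[1]))
E
python3 plan.py 0 .45,.25,.26,60 .4515,-.1925,.26,25.8
```

```text
t 2.25 p [0.1852 0.5444 0.2313] yaw 71.2 f [0.7 0.3 0.1] gap 0.0855 q [ 1.1   0.31  0.05  1.3  -0.    1.43]
[-0.0287, -0.1935, 0.3455, 0.196, 0.0, -0.0, 0]
[-0.0287, -0.6119, 0.4894, 0.793, -0.0, -0.0, 0]
```

>>> drive_tool([
  [[-0.006,-0.03,0.054,0.04,0,0,0],[-0.012,-0.06,0.107,0.08,0,0,0],[-0.018,-0.09,0.161,0.12,0,0,0],[-0.024,-0.12,0.214,0.16,0,0,0],[-0.028,-0.15,0.268,0.196,0,0,0]],
])

```text
clock: 2.88
tcp_pos: [0.3918, 0.3147, 0.2599]
orientation: [0.683, 0.184, 0.683, -0.183]
wrist_force: [0.1, 0.4, -0.1]
finger_gap: 0.0855
```

```bash
python3 plan.py 0 .48,.06,.26,45 .4515,-.1925,.25,25.8
```

```text
t 2.88 p [0.3918 0.3147 0.2599] yaw 59.9 f [ 0.1  0.4 -0.1] gap 0.0855 q [ 0.52  0.16 -0.08  1.33  0.    1.04]
[-0.0002, -0.1762, 0.2039, 0.261, 0.0, -0.001, 0]
[0.0096, -0.409, 0.3058, 0.596, 0.0, -0.001, 0]
```

>>> drive_tool([
  [[0,-0.038,0.044,0.06,0,0,0],[0,-0.076,0.088,0.12,0,0,0],[0,-0.114,0.132,0.18,0,0,0],[0,-0.155,0.176,0.24,0,0,0],[0,-0.2,0.212,0.3,0,0,0]],
])

```text
clock: 3.5
tcp_pos: [0.4758, 0.0334, 0.2599]
orientation: [0.648, 0.285, 0.647, -0.284]
wrist_force: [-0.3, -0.2, -0.2]
finger_gap: 0.0855
```

```bash
python3 plan.py 0 .4515,-.1925,.25,25.8
```

```text
t 3.5 p [0.4758 0.0334 0.2599] yaw 42.6 f [-0.3 -0.2 -0.2] gap 0.0855 q [-0.1   0.11 -0.14  1.32  0.    0.73]
[0.0097, -0.1708, 0.1497, 0.294, 0.001, -0.002, 0]
```

>>> drive_tool([
  [[0.002,-0.043,0.037,0.075,0,0,0],[0.005,-0.086,0.075,0.15,0,0,0],[0.007,-0.13,0.112,0.22,0,0,0],[0.01,-0.171,0.15,0.294,0,0,0],[0.01,-0.171,0.15,0.294,0,0,0]],
])

```text
clock: 4.12
tcp_pos: [0.4511, -0.1963, 0.2493]
orientation: [0.598, 0.378, 0.597, -0.377]
wrist_force: [-0.2, 0.7, -0.4]
finger_gap: 0.0852
```

```bash
python3 plan.py 0 .4515,-.1925,.113,25.8; python3 - <<'E'
from h import *
for n,b in(('top',(280,170,420,290)),('side',(190,130,340,310))):
    im=cams.read_camera(n);crop(im,*b,4 if n=='top' else 3,n+'1.png')
    print(n,px(n,readout.get_state()['tcp_pos']))
E
```

```text
t 4.12 p [ 0.4511 -0.1963  0.2493] yaw 25.4 f [-0.2  0.7 -0.4] gap 0.0852 q [-0.57  0.15 -0.13  1.3   0.    0.55]
[0.1363, 0.0018, -0.0034, -0.007, 0.001, -0.002, 0]
top [350.998942  242.9618294]
side [253.01032203 208.96120845]
```

View pics/side1.png

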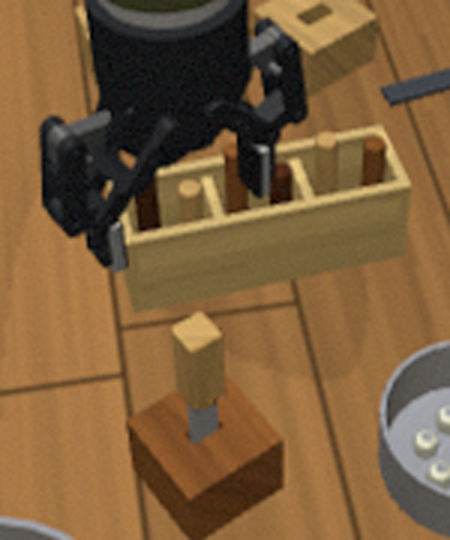

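View pics/top1.png

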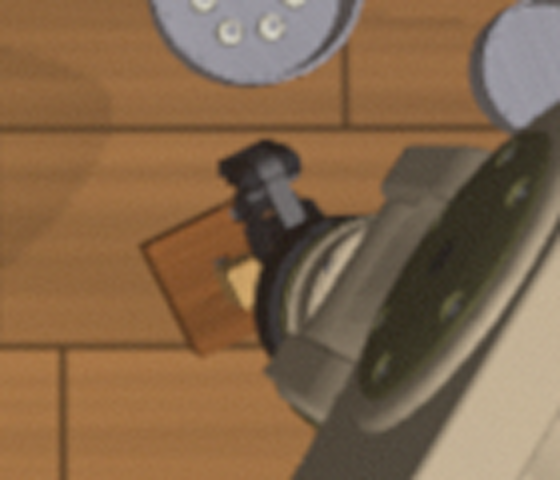

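The side crop shows the open fingertips at about (229,217) and (278,192), centred on column 253 like the projected TCP, with the drift below them. I'm descending.

>>> drive_tool([
  [[0.03,0.002,-0.003,-0.007,0,0,0],[0.06,0.002,-0.003,-0.007,0,0,0],[0.09,0.002,-0.003,-0.007,0,0,0],[0.12,0.002,-0.003,-0.007,0,0,0],[0.136,0.002,-0.003,-0.007,0,0,0]],
])

```text
clock: 4.85
tcp_pos: [0.4514, -0.1869, 0.1122]
orientation: [0.6, 0.374, 0.601, -0.372]
wrist_force: [0.9, -0.2, 1.0]
finger_gap: 0.0855
```

```bash
python3 plan.py 0 .4515,-.1925,.113,25.8
```

```text
t 4.85 p [ 0.4514 -0.1869  0.1122] yaw 26.3 f [ 0.9 -0.2  1. ] gap 0.0855 q [-0.56  0.22 -0.38  0.97  0.    0.55]
[-0.0008, -0.0024, 0.0051, 0.009, -0.002, -0.001, 0]
```

>>> drive_tool([
  [[-0.001,-0.0024,0.005,0.009,-0.002,0,0],[-0.001,-0.0024,0.005,0.009,-0.002,0,60],[-0.001,-0.0024,0.005,0.009,-0.002,0,255],[-0.001,-0.0024,0.005,0.009,-0.002,0,255],[-0.001,-0.0024,0.005,0.009,-0.002,0,255]],
], squeeze=80)

```text
clock: 5.48
tcp_pos: [0.4519, -0.1926, 0.1139]
orientation: [0.599, 0.376, 0.598, -0.375]
wrist_force: [0.0, 0.3, 3.7]
finger_gap: 0.0231
```

```bash
python3 plan.py 255 .4515,-.1925,.113,25.8; python3 - <<'E'
from h import *
im=cams.read_camera('side');crop(im,190,130,340,310,3,'side2.png')
E
```

```text
t 5.47 p [ 0.4519 -0.1926  0.1139] yaw 25.8 f [0.  0.3 3.7] gap 0.0231 q [-0.57  0.22 -0.38  0.97  0.    0.55]
[0.0009, -0.0003, -0.0003, -0.0, 0.0, -0.002, 255]
```

View pics/side2.png

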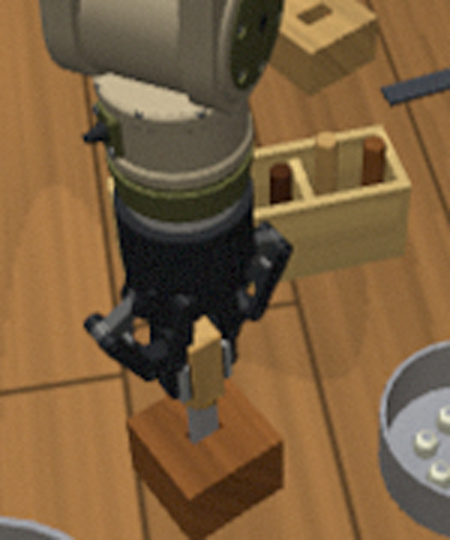

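The picture shows the pads on both sides of the grip, around (258,250), with the blade still standing in the stand. Now I'm lifting it straight up.

>>> drive_tool([
  [[-0.015,0,0,0,0,0,255],[-0.035,0,0,0,0,0,255],[-0.06,0,0,0,0,0,255],[-0.085,0,0,0,0,0,255],[-0.1,0,0,0,0,0,255]],
])

```text
clock: 6.15
tcp_pos: [0.452, -0.193, 0.2157]
orientation: [0.6, 0.376, 0.598, -0.375]
wrist_force: [-0.4, 0.6, -1.5]
finger_gap: 0.0233
```

```bash
python3 - <<'E'
from h import *
im=cams.read_camera('side');crop(im,190,130,340,310,3,'side3.png')
E
python3 plan.py 255 .634,-.213,.20,25.8
```

```text
t 6.2 p [ 0.4527 -0.1934  0.2171] yaw 25.8 f [ 1.  -0.4 -0.3] gap 0.0231 q [-0.57  0.15 -0.2   1.22  0.    0.55]
[0.0181, 0.1547, 0.0965, -0.0, 0.004, -0.004, 255]
```

View pics/side3.png

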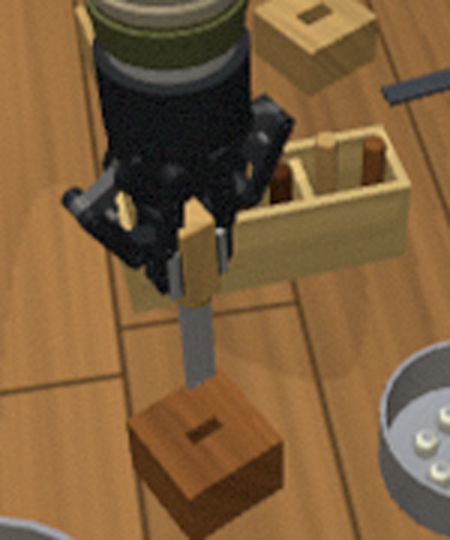

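```bash
python3 - <<'E'
from h import *
s=readout.get_state()['tcp_pos']
print('tip pred',px('side',[s[0],s[1],s[2]-.099]))
C=np.array([.634,-.213])
for n,sl in(('top',(138,192,316,372)),('side',(243,300,318,380))):
    im=cv2.imread(f'pics/{n}0.png').astype(float);v0,v1,u0,u1=sl
    c=im[v0:v1,u0:u1]; m=((c[:,:,2]-c[:,:,0]>-3)&(c.min(2)>(135 if n=='top' else 150))).astype(np.uint8)
    k,lab,st,ce=cv2.connectedComponentsWithStats(m)
    for i in range(1,k):
        if st[i,4]<8: continue
        X=w(n,ce[i]+[u0,v0],.017 if n=='top' else .015);d=X[:2]-C
        print(n,st[i,4],np.round(ce[i]+[u0,v0],1),np.round(X[:2],4),'r',round(np.hypot(*d)*1000,1),'ang',round(np.degrees(np.arctan2(d[1],d[0])),1))
E
```

```text
tip pred [257.37189127 255.62094053]
top 10 [344.4 138.1] [ 0.7076 -0.2205] r 74.0 ang -5.9
top 8 [330.5 141.9] [ 0.698 -0.185] r 69.9 ang 23.6
top 15 [359.4 143.3] [ 0.6941 -0.2586] r 75.4 ang -37.2
top 45 [341.2 153.5] [ 0.6679 -0.212 ] r 33.9 ang 1.6
top 49 [331.8 159.5] [ 0.6528 -0.1877] r 31.5 ang 53.4
top 100 [351.9 163.8] [ 0.6415 -0.2389] r 26.9 ang -73.7
top 52 [330.3 169.4] [ 0.6272 -0.1838] r 29.9 ang 103.0
top 50 [347.7 176.5] [ 0.6091 -0.2277] r 28.9 ang -149.5
top 44 [337.1 177.6] [ 0.6062 -0.2009] r 30.3 ang 156.4
side 30 [351.4 267.2] [ 0.6512 -0.1859] r 32.1 ang 57.6
side 30 [339.4 267.6] [ 0.6258 -0.1821] r 31.9 ang 104.8
side 33 [361.2 275.2] [ 0.6658 -0.2091] r 32.1 ang 6.9
side 34 [331.5 275.5] [ 0.6043 -0.1981] r 33.2 ang 153.4
side 35 [336.1 286. ] [ 0.6071 -0.2248] r 29.4 ang -156.4
side 36 [358.2 286.3] [ 0.6516 -0.2338] r 27.3 ang -49.9
side 31 [348.4 290.6] [ 0.6288 -0.2399] r 27.4 ang -100.9
```

```bash
python3 - <<'E'
from fit import *
im=cams.read_camera('side');s=readout.get_state()['tcp_pos'];print(s)
G=[np.array([s[0],s[1],z]) for z in (s[2]-.099,s[2]-.109,s[2]-.099+.088,s[2]-.099+.152)]
big=cv2.resize(im[170:280,220:300],None,fx=5,fy=5,interpolation=cv2.INTER_CUBIC)
yaw=np.radians(25.8)
for off,col in((.099,(0,0,255)),(.107,(0,255,0))):
    for B in(boxpts(.02,.006,0,.088),boxpts(.024,.024,.088,.152)):
        X=tr([s[0],s[1],yaw],B);X[:,2]+=s[2]-off
        h=cv2.convexHull(prj('side',X).astype(np.float32))[:,0]
        cv2.polylines(big,[np.round((h-[220,170]+.5)*5).astype(int)],True,col,1)
cv2.imwrite('pics/ov.png',big)
E
```

```text
[ 0.45256516 -0.19330312  0.21579841]
```

View pics/ov.png

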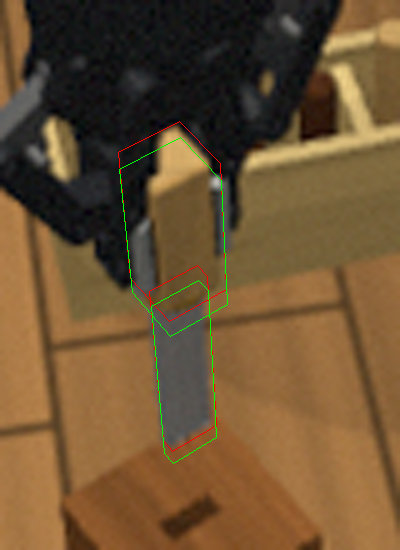

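The projection with the tip 99 mm below the TCP matches the blade's end, so the grasp is straight. The next move is to a point over the pot.

>>> drive_tool([
  [[0.003,0.035,0.022,0,0,0,255],[0.006,0.07,0.044,0,0,0,255],[0.01,0.105,0.066,0,0,0,255],[0.014,0.14,0.085,0,0.002,-0.002,255],[0.016,0.155,0.0945,0,0.004,-0.003,255]],
])

```text
clock: 6.88
tcp_pos: [0.6345, -0.2106, 0.1981]
orientation: [0.598, 0.376, 0.6, -0.375]
wrist_force: [-0.1, -0.2, -1.4]
finger_gap: 0.0228
```

```bash
python3 - <<'E'
from h import *
im=cams.read_camera('top');crop(im,300,125,390,205,5,'t4.png')
im=cams.read_camera('side');crop(im,290,170,400,320,4,'s4.png')
s=readout.get_state()['tcp_pos'];print(px('side',s-[0,0,.099]),px('side',[.634,-.211,.005]))
E
python3 plan.py 255 .634,-.211,.109,25.8
```

```text
[351.56630253 254.45744301] [346.37118504 280.9816021 ]
t 6.97 p [ 0.6342 -0.2108  0.1979] yaw 25.8 f [-0.6 -0.2 -1.4] gap 0.023 q [-0.44  0.51  0.26  1.33  0.    0.68]
[0.0889, -0.0002, 0.0004, 0.0, -0.003, 0.001, 255]
```

View pics/s4.png

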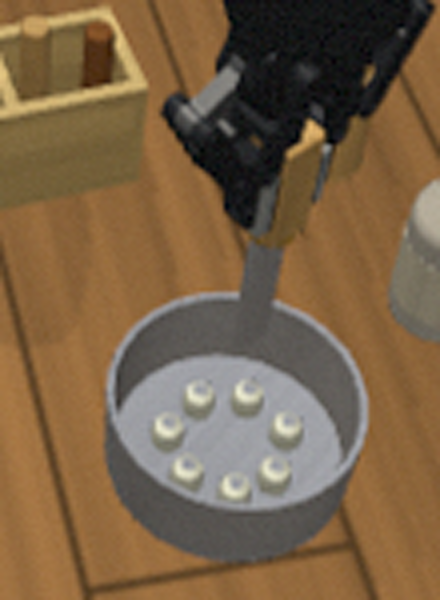

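The picture shows the blade end at about (352,256), over the pot centre, with all seven beads still in their ring. I'm lowering it into the free middle.

>>> drive_tool([
  [[0.025,0,0,0,-0.003,0.001,255],[0.05,0,0,0,-0.003,0.001,255],[0.07,0,0,0,-0.003,0.001,255],[0.083,0,0,0,-0.003,0.001,255],[0.088,0,0,0,-0.003,0.001,255]],
])

```text
clock: 7.6
tcp_pos: [0.633, -0.2103, 0.109]
orientation: [0.598, 0.376, 0.6, -0.376]
wrist_force: [0.8, 0.9, -1.2]
finger_gap: 0.0231
```

```bash
python3 plan.py 255 .634,-.211,.110,25.8; cat > stroke.py <<'E'
import numpy as np,subprocess,sys
C=np.array([.634,-.211]);Z=.109;yaw=np.radians(25.8)
a=np.radians(float(sys.argv[1]));lead=float(sys.argv[2]) if len(sys.argv)>2 else .037
d=np.array([np.cos(a),np.sin(a)]);b=a-yaw
# blade 20x6 reach in direction d, on the line through the bead centre
sup=min(.010/max(abs(np.cos(b)),1e-6),.003/max(abs(np.sin(b)),1e-6))
R=lead-sup;print('travel',R)
T=[C+d*r for r in(R*.35,R*.7,R,R,0)]
subprocess.run(['python3','plan.py','255']+[f'{x},{y},{Z},25.8' for x,y in T])
E
python3 stroke.py 4
```

```text
t 7.6 p [ 0.633  -0.2103  0.109 ] yaw 25.8 f [ 0.8  0.9 -1.2] gap 0.0231 q [-0.44  0.55  0.1   1.13  0.    0.68]
[-0.001, 0.0007, 0.001, 0.0, -0.001, 0.001, 255]
t 7.6 p [ 0.633  -0.2103  0.109 ] yaw 25.8 f [ 0.8  0.9 -1.2] gap 0.0231 q [-0.44  0.55  0.1   1.13  0.    0.68]
[-0.0001, 0.0101, 0.0048, 0.0, -0.001, 0.001, 255]
[-0.0001, 0.0195, 0.0086, 0.0, -0.001, 0.001, 255]
[-0.0001, 0.0275, 0.0118, 0.0, -0.001, 0.001, 255]
[-0.0001, 0.0275, 0.0118, 0.0, -0.001, 0.001, 255]
[-0.0, 0.0007, 0.001, 0.0, -0.001, 0.001, 255]
travel 0.028921755971259414
```

>>> drive_tool([
  [[0,0.0105,0.005,0,-0.001,0.001,255],[0,0.02,0.009,0,-0.001,0.001,255],[0,0.0285,0.012,0,-0.001,0.001,255],[0,0.0285,0.012,0,-0.001,0.001,255],[0,0.0005,0.001,0,-0.001,0.001,255]],
])

```text
clock: 8.22
tcp_pos: [0.6352, -0.211, 0.1086]
orientation: [0.6, 0.375, 0.599, -0.375]
wrist_force: [-1.4, 0.3, -0.8]
finger_gap: 0.0231
```

```bash
python3 - <<'E'
from h import *
im=cams.read_camera('side');crop(im,290,170,400,320,4,'s5.png')
E
python3 stroke.py 55.5 .038
```

```text
t 8.28 p [ 0.6297 -0.2106  0.1083] yaw 25.8 f [-6.6  1.3 -1. ] gap 0.0227 q [-0.44  0.54  0.09  1.13 -0.    0.68]
[-0.0008, 0.0134, -0.0033, 0.0, -0.003, 0.004, 255]
[-0.0008, 0.0231, -0.0088, 0.0, -0.003, 0.004, 255]
[-0.0008, 0.0315, -0.0136, 0.0, -0.003, 0.004, 255]
[-0.0008, 0.0315, -0.0136, 0.0, -0.003, 0.004, 255]
[-0.0008, 0.0037, 0.0022, 0.0, -0.003, 0.004, 255]
travel 0.03194500451573132
```

View pics/s5.png

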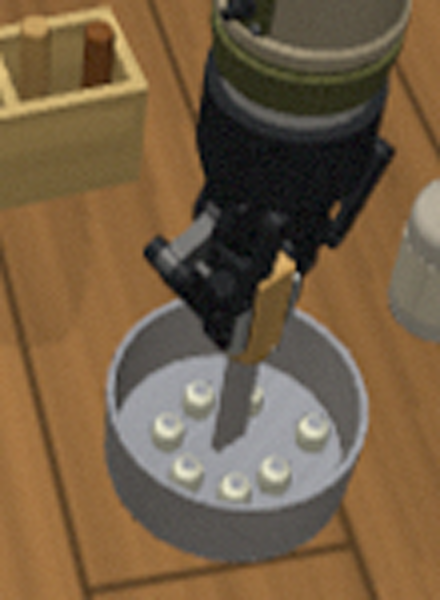

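The bead at the right moved outward, to about (368,277), and none spilled. I'll carry on around the ring.

>>> drive_tool([
  [[-0.001,0.017,-0.005,0,-0.003,0.004,255],[-0.001,0.0315,-0.0135,0,-0.003,0.004,255],[-0.001,0.0315,-0.0135,0,-0.003,0.004,255],[-0.001,0.004,0.002,0,-0.003,0.004,255],[-0.001,0.004,0.002,0,-0.003,0.004,255]],
])

```text
clock: 8.9
tcp_pos: [0.6341, -0.2114, 0.1091]
orientation: [0.599, 0.376, 0.599, -0.376]
wrist_force: [0.8, -0.6, -1.3]
finger_gap: 0.0232
```

```bash
sed -i 's/(R\*.35,R\*.7,R,R,0)/(R*.5,R,R,0,0)/' stroke.py; python3 stroke.py 104 .038
```

```text
t 8.9 p [ 0.6341 -0.2114  0.1091] yaw 25.7 f [ 0.8 -0.6 -1.3] gap 0.0232 q [-0.44  0.55  0.1   1.13  0.    0.68]
[0.0001, 0.0037, -0.0175, -0.001, -0.001, -0.0, 255]
[0.0001, 0.0072, -0.0346, -0.001, -0.001, -0.0, 255]
[0.0001, 0.0072, -0.0346, -0.001, -0.001, -0.0, 255]
[0.0001, 0.0001, -0.0004, -0.001, -0.001, -0.0, 255]
[0.0001, 0.0001, -0.0004, -0.001, -0.001, -0.0, 255]
travel 0.034935233480609514
```

>>> drive_tool([
  [[0,0.004,-0.0175,0,0,0,255],[0,0.007,-0.035,0,0,0,255],[0,0.007,-0.035,0,0,0,255],[0,0,0,0,0,0,255],[0,0,0,0,0,0,255]],
])

```text
clock: 9.52
tcp_pos: [0.6349, -0.2127, 0.1092]
orientation: [0.599, 0.377, 0.598, -0.376]
wrist_force: [-0.4, -0.0, -0.8]
finger_gap: 0.023
```

```bash
python3 stroke.py 154.5 .038
```

```text
t 9.53 p [ 0.6349 -0.2127  0.1092] yaw 25.7 f [-0.4 -0.  -0.8] gap 0.023 q [-0.44  0.55  0.11  1.13  0.    0.68]
[0.0001, -0.0108, -0.0152, -0.002, 0.0, -0.001, 255]
[0.0001, -0.0215, -0.0285, -0.002, 0.0, -0.001, 255]
[0.0001, -0.0215, -0.0285, -0.002, 0.0, -0.001, 255]
[0.0002, -0.0001, -0.0019, -0.002, 0.0, -0.001, 255]
[0.0002, -0.0001, -0.0019, -0.002, 0.0, -0.001, 255]
travel 0.03415596730753797
```

>>> drive_tool([
  [[0,-0.011,-0.015,0,0,0,255],[0,-0.0215,-0.0285,0,0,0,255],[0,-0.0215,-0.0285,0,0,0,255],[0,0,-0.002,0,0,0,255],[0,0,-0.002,0,0,0,255]],
])

```text
clock: 10.15
tcp_pos: [0.6361, -0.2115, 0.109]
orientation: [0.599, 0.377, 0.598, -0.376]
wrist_force: [-0.2, 0.5, -2.2]
finger_gap: 0.023
```

```bash
python3 stroke.py -154 .038
```

```text
t 10.15 p [ 0.6361 -0.2115  0.109 ] yaw 25.7 f [-0.2  0.5 -2.2] gap 0.023 q [-0.44  0.55  0.1   1.12  0.    0.68]
[-0.0001, -0.0157, -0.0013, -0.002, 0.001, -0.003, 255]
[-0.0001, -0.0297, -0.0012, -0.002, 0.001, -0.003, 255]
[-0.0001, -0.0297, -0.0012, -0.002, 0.001, -0.003, 255]
[-0.0, -0.0017, -0.0013, -0.002, 0.001, -0.003, 255]
[-0.0, -0.0017, -0.0013, -0.002, 0.001, -0.003, 255]
travel 0.027999939076206733
```

>>> drive_tool([
  [[0,-0.0155,-0.0013,0,0,-0.002,255],[0,-0.0297,-0.0013,0,0,-0.002,255],[0,-0.0297,-0.0013,0,0,-0.002,255],[0,-0.0017,-0.0013,0,0,-0.002,255],[0,-0.0017,-0.0013,0,0,-0.002,255]],
])

```text
clock: 10.78
tcp_pos: [0.6351, -0.2105, 0.1094]
orientation: [0.6, 0.376, 0.598, -0.376]
wrist_force: [-0.4, -0.5, -1.3]
finger_gap: 0.023
```

```bash
python3 stroke.py -100 .038
```

```text
t 10.78 p [ 0.6351 -0.2105  0.1094] yaw 25.7 f [-0.4 -0.5 -1.3] gap 0.023 q [-0.44  0.55  0.1   1.12  0.    0.68]
[0.0004, -0.0112, 0.0138, -0.001, 0.002, -0.002, 255]
[0.0004, -0.0212, 0.0278, -0.001, 0.002, -0.002, 255]
[0.0004, -0.0212, 0.0278, -0.001, 0.002, -0.002, 255]
[0.0004, -0.0012, -0.0001, -0.001, 0.002, -0.002, 255]
[0.0004, -0.0012, -0.0001, -0.001, 0.002, -0.002, 255]
travel 0.034301154200493955
```

>>> drive_tool([
  [[0,-0.011,0.014,0,0.002,-0.002,255],[0,-0.021,0.028,0,0.002,-0.002,255],[0,-0.021,0.028,0,0.002,-0.002,255],[0,-0.001,0,0,0.002,-0.002,255],[0,-0.001,0,0,0.002,-0.002,255]],
])

```text
clock: 11.4
tcp_pos: [0.6339, -0.2093, 0.1093]
orientation: [0.599, 0.376, 0.599, -0.375]
wrist_force: [-0.2, -0.7, -1.2]
finger_gap: 0.023
```

```bash
python3 stroke.py -48.5 .038
```

```text
t 11.4 p [ 0.6339 -0.2093  0.1093] yaw 25.8 f [-0.2 -0.7 -1.2] gap 0.023 q [-0.44  0.55  0.1   1.13  0.    0.68]
[0.0003, 0.004, 0.0183, 0.0, -0.001, -0.0, 255]
[0.0003, 0.0087, 0.0351, 0.0, -0.001, -0.0, 255]
[0.0003, 0.0087, 0.0351, 0.0, -0.001, -0.0, 255]
[0.0003, -0.0007, 0.0015, 0.0, -0.001, -0.0, 255]
[0.0003, -0.0007, 0.0015, 0.0, -0.001, -0.0, 255]
travel 0.03488373769575149
```

>>> drive_tool([
  [[0,0.004,0.018,0,0,0,255],[0,0.009,0.035,0,0,0,255],[0,0.009,0.035,0,0,0,255],[0,0,0.002,0,0,0,255],[0,0,0.002,0,0,0,255]],
])

```text
clock: 12.02
tcp_pos: [0.6322, -0.209, 0.1088]
orientation: [0.598, 0.375, 0.601, -0.375]
wrist_force: [-0.2, -0.1, -1.1]
finger_gap: 0.0229
```

>>> drive_tool([
  [[-0.02,0,0,0,0,0,255],[-0.05,0,0,0,0,0,255],[-0.08,0,0,0,0,0,255],[-0.1,0,0,0,0,0,255],[-0.1,0,0,0,0,0,255]],
])

```text
clock: 12.65
tcp_pos: [0.6337, -0.2101, 0.2111]
orientation: [0.599, 0.376, 0.599, -0.375]
wrist_force: [-0.2, -0.3, -1.6]
finger_gap: 0.0235
```

```bash
python3 - <<'E'
from h import *
im=cams.read_camera('side');cv2.imwrite('pics/side_after.png',im);crop(im,290,170,400,320,4,'s6.png')
C=np.array([.634,-.211])
ref=np.array([[.6512,-.1859],[.6258,-.1821],[.6658,-.2091],[.6043,-.1981],[.6071,-.2248],[.6516,-.2338],[.6288,-.2399]])
c=im[243:306,312:385].astype(float);m=((c[:,:,2]-c[:,:,0]>-3)&(c.min(2)>150)).astype(np.uint8)
k,lab,st,ce=cv2.connectedComponentsWithStats(m)
for i in range(1,k):
    if st[i,4]<8: continue
    X=w('side',ce[i]+[312,243],.015)[:2];d=X-C
    print(st[i,4],np.round(ce[i]+[312,243],1),np.round(X,4),'r',round(np.hypot(*d)*1e3,1),'ang',round(np.degrees(np.arctan2(d[1],d[0])),1),'moved',np.round(1e3*np.min(np.linalg.norm(ref-X,axis=1)),1))
E
```

```text
23 [332.8 261.5] [ 0.6161 -0.1642] r 50.1 ang 110.9 moved 20.3
20 [354.6 261.2] [ 0.6625 -0.172 ] r 48.3 ang 53.8 moved 17.9
34 [323.  271.9] [ 0.589  -0.1862] r 51.4 ang 151.1 moved 19.4
8 [381.  272.5] [ 0.7089 -0.2104] r 74.9 ang 0.4 moved 43.1
31 [367.8 276. ] [ 0.6788 -0.2136] r 44.9 ang -3.3 moved 13.8
21 [364.3 291.6] [ 0.66   -0.2483] r 45.5 ang -55.1 moved 16.8
```

View pics/s6.png

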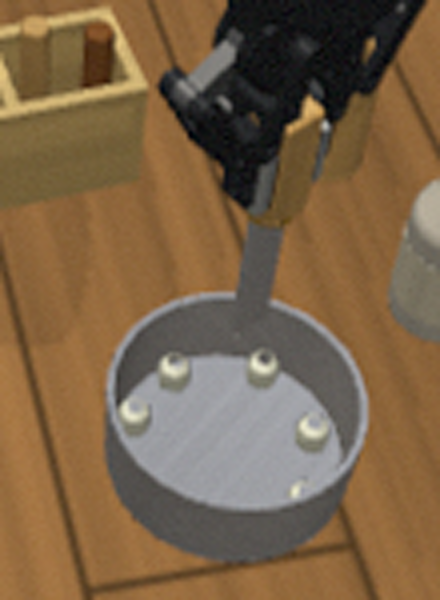

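The side picture shows five beads at r of about 45–51 mm, moved 14–20 mm. The two nearest beads are hidden behind the front wall, so I'm checking with the top camera.

```bash
python3 - <<'E'
from h import *
im=cams.read_camera('top');crop(im,290,120,400,220,5,'t6.png')
E
```

```text
(no output)
```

View pics/t6.png

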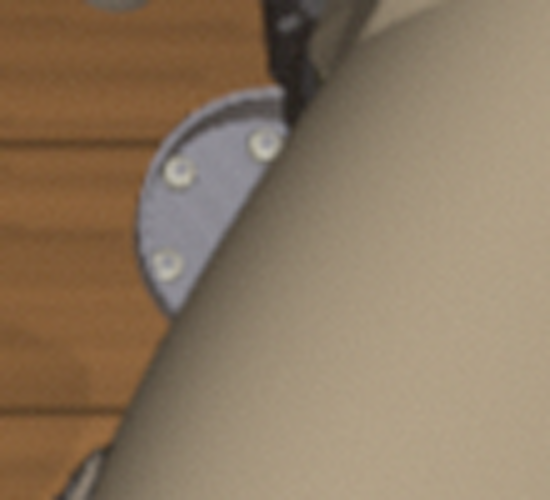

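```bash
python3 plan.py 255 .61,-.15,.26,25.8 .54,-.07,.265,25.8
```

```text
t 12.75 p [ 0.6325 -0.2094  0.2083] yaw 25.9 f [-0.4 -0.6 -2.3] gap 0.0231 q [-0.44  0.51  0.28  1.35  0.    0.68]
[-0.0515, 0.0056, -0.0635, 0.001, -0.004, 0.002, 255]
[-0.0559, -0.0225, -0.1661, 0.001, -0.004, 0.002, 255]
```

>>> drive_tool([
  [[-0.025,0.002,-0.02,0,0,0,255],[-0.05,0.005,-0.055,0,0,0,255],[-0.055,-0.004,-0.095,0,-0.002,0.001,255],[-0.056,-0.015,-0.135,0,-0.004,0.002,255],[-0.056,-0.022,-0.165,0,-0.004,0.002,255]],
])

```text
clock: 13.38
tcp_pos: [0.5391, -0.0694, 0.2638]
orientation: [0.598, 0.375, 0.6, -0.375]
wrist_force: [0.9, 0.8, -1.5]
finger_gap: 0.0231
```

```bash
python3 - <<'E'
from h import *
im=cams.read_camera('top');crop(im,290,120,400,220,5,'t7.png')
C=np.array([.634,-.211])
ref=np.array([[.6679,-.212],[.6528,-.1877],[.6272,-.1838],[.6091,-.2277],[.6062,-.2009]])
c=im[138:192,316:372].astype(float);m=((c[:,:,2]-c[:,:,0]>-3)&(c.min(2)>135)).astype(np.uint8)
k,lab,st,ce=cv2.connectedComponentsWithStats(m)
for i in range(1,k):
    if st[i,4]<15: continue
    X=w('top',ce[i]+[316,138],.017)[:2];d=X-C
    print(st[i,4],np.round(ce[i]+[316,138],1),np.round(X,4),'r',round(np.hypot(*d)*1e3,1),'ang',round(np.degrees(np.arctan2(d[1],d[0])),1))
E
python3 plan.py 255 .61,.235,.27,29.4
```

```text
314 [320.6 167.7] [ 0.6317 -0.1591] r 52.0 ang 92.5
646 [340.4 175.6] [ 0.6114 -0.2093] r 22.7 ang 175.7
26 [361.5 166.8] [ 0.6335 -0.2633] r 52.3 ang -90.5
t 13.43 p [ 0.5366 -0.0667  0.2641] yaw 26.0 f [-4.3  2.9 -1.7] gap 0.0232 q [-0.27  0.24  0.03  1.36  0.    0.84]
[-0.0053, 0.1982, -0.239, -0.059, -0.005, 0.003, 255]
```

View pics/t7.png

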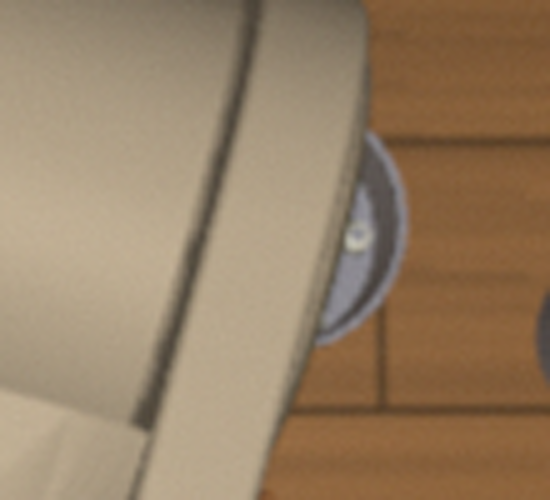

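The top view shows the -100° bead at about (361,167), r ≈ 52 mm. The -154° bead is still unseen, so I'm retracting the arm a little to see the whole pot before crossing.

```bash
python3 plan.py 255 .40,-.07,.26,25.8
```

```text
t 13.43 p [ 0.5366 -0.0667  0.2641] yaw 26.0 f [-4.3  2.9 -1.7] gap 0.0232 q [-0.27  0.24  0.03  1.36  0.    0.84]
[0.0048, -0.1242, -0.0569, 0.004, -0.005, 0.003, 255]
```

>>> drive_tool([
  [[0.001,-0.03,-0.014,0,0,0,255],[0.002,-0.065,-0.03,0,0,0,255],[0.004,-0.1,-0.045,0,0,0,255],[0.005,-0.124,-0.057,0.004,-0.005,0.003,255],[0.005,-0.124,-0.057,0.004,-0.005,0.003,255]],
])

```text
clock: 14.05
tcp_pos: [0.3979, -0.0694, 0.2588]
orientation: [0.598, 0.376, 0.599, -0.376]
wrist_force: [-0.0, -0.2, -1.4]
finger_gap: 0.023
```

```bash
python3 - <<'E'
from h import *
im=cams.read_camera('top');crop(im,290,120,400,220,5,'t8.png')
C=np.array([.634,-.211])
c=im[138:192,316:372].astype(float);m=((c[:,:,2]-c[:,:,0]>-3)&(c.min(2)>135)).astype(np.uint8)
k,lab,st,ce=cv2.connectedComponentsWithStats(m)
for i in range(1,k):
    if st[i,4]<15: continue
    X=w('top',ce[i]+[316,138],.017)[:2];d=X-C
    print(st[i,4],np.round(ce[i]+[316,138],1),np.round(X,4),'r',round(np.hypot(*d)*1e3,1),'ang',round(np.degrees(np.arctan2(d[1],d[0])),1))
E
python3 plan.py 255 .50,-.07,.27,25.8 .56,.1,.27,25.8
```

```text
53 [342.4 148.2] [ 0.6816 -0.2151] r 47.8 ang -5.0
42 [325.7 154.5] [ 0.6657 -0.1724] r 49.9 ang 50.6
46 [357.2 155.5] [ 0.6628 -0.2525] r 50.5 ang -55.3
44 [360.7 166.6] [ 0.6342 -0.2611] r 50.1 ang -89.8
45 [322.9 172.4] [ 0.6197 -0.1649] r 48.3 ang 107.2
48 [351.4 183. ] [ 0.5925 -0.2371] r 49.0 ang -147.9
41 [332.5 183.1] [ 0.5922 -0.189 ] r 47.2 ang 152.2
t 14.1 p [ 0.3994 -0.0698  0.2591] yaw 25.7 f [ 1.8 -0.2 -0.6] gap 0.0229 q [-0.37 -0.02 -0.28  1.31 -0.    0.75]
[-0.0109, 0.0905, 0.0439, -0.001, -0.0, 0.0, 255]
[-0.0109, 0.2184, -0.0832, -0.001, -0.0, 0.0, 255]
```

View pics/t8.png

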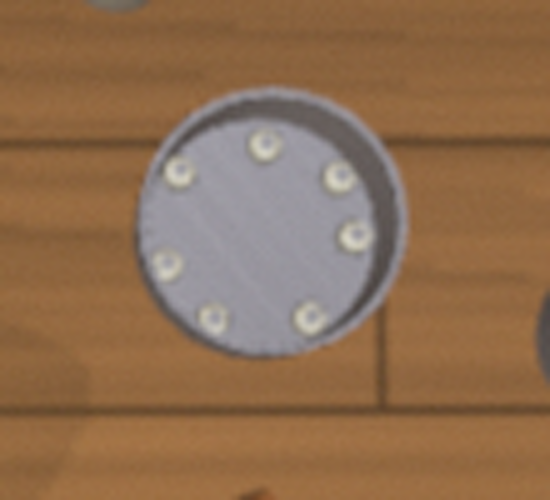

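All seven beads are inside the pot at r = 47–50 mm, against about 31 mm before, so each has moved at least 14 mm. Now I'm crossing over the caddy with the tip at z ≈ 0.17.

>>> drive_tool([
  [[-0.005,0.035,0.012,0,0,0,255],[-0.01,0.075,0.02,0,0,0,255],[-0.011,0.115,0.01,0,0,0,255],[-0.011,0.15,-0.02,0,0,0,255],[-0.011,0.18,-0.05,0,0,0,255]],
])

```text
clock: 14.72
tcp_pos: [0.5416, 0.0548, 0.2686]
orientation: [0.598, 0.376, 0.599, -0.376]
wrist_force: [0.2, -0.0, -1.0]
finger_gap: 0.0231
```

```bash
python3 plan.py 255 .615,.235,.27,29.4
```

```text
t 14.72 p [0.5416 0.0548 0.2686] yaw 25.7 f [ 0.2 -0.  -1. ] gap 0.0231 q [-0.05  0.25  0.05  1.37  0.    1.07]
[-0.0015, 0.1444, -0.1305, -0.064, -0.001, 0.001, 255]
```

>>> drive_tool([
  [[0,0.035,-0.032,-0.016,0,0,255],[0,0.07,-0.064,-0.032,0,0,255],[0,0.105,-0.096,-0.048,0,0,255],[-0.0015,0.144,-0.13,-0.064,0,0,255],[-0.0015,0.144,-0.13,-0.064,0,0,255]],
])

```text
clock: 15.35
tcp_pos: [0.6162, 0.2381, 0.2668]
orientation: [0.61, 0.355, 0.613, -0.356]
wrist_force: [-1.3, 0.1, -1.1]
finger_gap: 0.023
```

>>> drive_tool([
  [[0,0,0,0,0,0,255],[0,0,0,0,0,0,255],[0,0,0,0,0,0,255],[0,0,0,0,0,0,255],[0,0,0,0,0,0,255]],
])

```text
clock: 15.98
tcp_pos: [0.6162, 0.2377, 0.2673]
orientation: [0.61, 0.355, 0.612, -0.356]
wrist_force: [0.0, -0.3, -1.5]
finger_gap: 0.0229
```

```bash
python3 plan.py 255 .616,.235,.18,29.4
```

```text
t 15.97 p [0.6162 0.2377 0.2673] yaw 29.6 f [ 0.  -0.3 -1.5] gap 0.0229 q [0.25 0.49 0.4  1.48 0.   1.3 ]
[0.0873, -0.0013, 0.0024, 0.004, -0.002, 0.002, 255]
```

>>> drive_tool([
  [[0.03,-0.001,0.002,0.004,-0.002,0.002,255],[0.06,-0.0013,0.0024,0.004,-0.002,0.002,255],[0.08,-0.0013,0.0024,0.004,-0.002,0.002,255],[0.087,-0.0013,0.0024,0.004,-0.002,0.002,255],[0.087,-0.0013,0.0024,0.004,-0.002,0.002,255]],
])

```text
clock: 16.6
tcp_pos: [0.6159, 0.2349, 0.1804]
orientation: [0.61, 0.357, 0.611, -0.357]
wrist_force: [-0.4, 0.3, -1.4]
finger_gap: 0.0234
```

>>> drive_tool([
  [[0,0,0,0,0,0,255],[0,0,0,0,0,0,255],[0,0,0,0,0,0,255],[0,0,0,0,0,0,255],[0,0,0,0,0,0,255]],
])

```text
clock: 17.23
tcp_pos: [0.6159, 0.2349, 0.1805]
orientation: [0.61, 0.357, 0.611, -0.357]
wrist_force: [0.1, 1.0, -1.5]
finger_gap: 0.0232
```

```bash
cat > chk.py <<'E'
from fit import *
import sys
s=readout.get_state()['tcp_pos'];q=readout.get_state()['orientation']
from scipy.spatial.transform import Rotation as Ro
M=Ro.from_quat([*q[1:],q[0]]).as_matrix();yaw=np.arctan2(M[1,1],M[0,1]);print(s,np.degrees(yaw),'tilt',np.degrees(np.arccos(-M[2,0])))
out=[]
for n,(u0,v0,u1,v1) in(('side',(255,70,325,175)),('top',(120,130,200,220))):
    im=cams.read_camera(n);cv2.imwrite(f'pics/{n}_{sys.argv[1]}.png',im)
    f=5.6 if n=='side' else 4;big=cv2.resize(im[v0:v1,u0:u1],None,fx=f,fy=f,interpolation=cv2.INTER_CUBIC)
    raw=big.copy()
    def draw(X,col,closed=True):
        h=prj(n,X); cv2.polylines(big,[np.round((h-[u0,v0]+.5)*f).astype(int)],closed,col,1)
    for B in(boxpts(.02,.006,0,.088),boxpts(.024,.024,.088,.152)):
        X=tr([s[0],s[1],yaw],B);X[:,2]+=s[2]-.099
        h=cv2.convexHull(prj(n,X).astype(np.float32))[:,0];cv2.polylines(big,[np.round((h-[u0,v0]+.5)*f).astype(int)],True,(0,255,0),1)
    for dx,dy in((.032,.018),(.08,.08)):
        c=np.array([[-dx/2,-dy/2,.05],[dx/2,-dy/2,.05],[dx/2,dy/2,.05],[-dx/2,dy/2,.05]]);draw(tr([.616,.235,np.radians(29.4)],c),(0,0,255))
    cv2.imwrite(f'pics/c_{n}_{sys.argv[1]}.png',np.hstack([raw,big]))
E
python3 chk.py a
```

```text
[0.61592678 0.23493915 0.18048035] 29.39138088109725 tilt 0.03279405290508699
```

View pics/c_side_a.png

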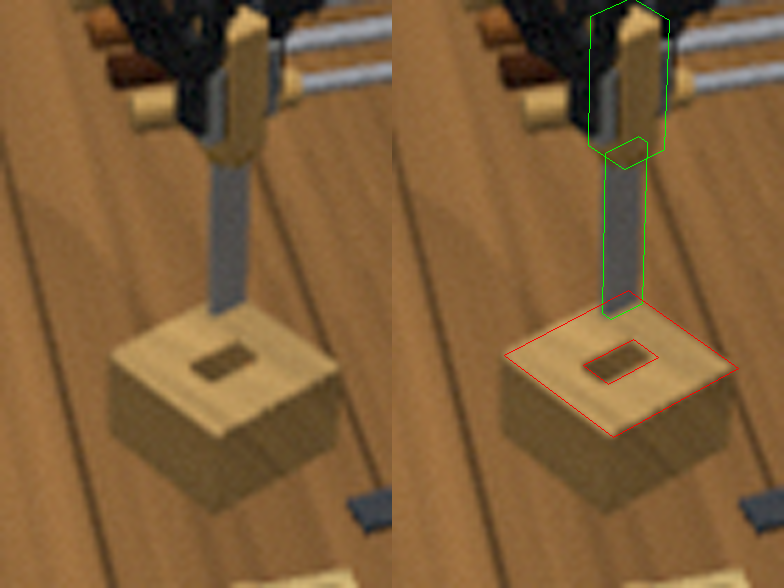

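View pics/c_top_a.png

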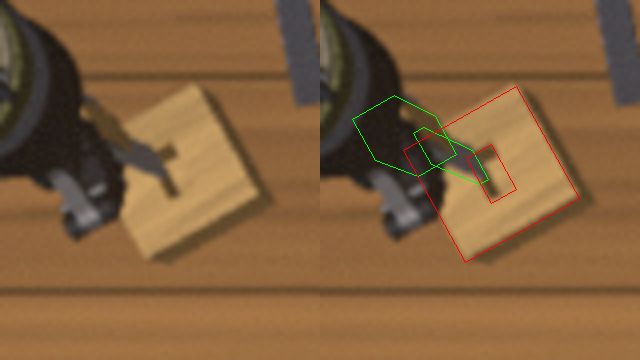

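```bash
cat > rel.py <<'E'
from edge import *
import sys
tag=sys.argv[1]; off0=.099
s=np.array([float(v) for v in sys.argv[2:5]]); yaw=np.radians(float(sys.argv[5]))
ims={n:cv2.imread(f'pics/{n}_{tag}.png') for n in('side','top')}
ref={n:cv2.imread(f'pics/{n}0.png') for n in('side','top')}
def sm(G,uv): return map_coordinates(G,uv.T[::-1],order=1,mode='nearest')
bias={}
blk=tr([.616,.235,np.radians(29.4)],np.vstack([rect(.08,.08,.05),rect(.032,.018,.05)]))
for n in ims:
    G=grad(ref[n],.8);P0=prj(n,blk)
    r=min((minimize(lambda d:-sm(G,P0+d).mean(),x0,method='Nelder-Mead',options=dict(initial_simplex=[x0,[x0[0]+1,x0[1]],[x0[0],x0[1]+1]])) for x0 in([0,0],[.7,0],[-.7,0])),key=lambda r:r.fun)
    bias[n]=r.x;print(n,'px bias',np.round(r.x,2))
# blade outline segments
def seg(a,b): return samp(np.array(a,float),np.array(b,float),60)
bl=np.vstack([seg([sx*.010,sy*.003,0],[sx*.010,sy*.003,.085]) for sx,sy in((-1,-1),(1,1),(1,-1),(-1,1))])
for n in ims: pass
# visible silhouette edges: evaluate hull of blade
def hull(n,x,y,z,yw):
    X=tr([x,y,yw],boxpts(.02,.006,0,.080));X[:,2]+=z
    h=cv2.convexHull(prj(n,X).astype(np.float32))[:,0]
    pts=[]
    for i in range(len(h)):
        a,b=h[i],h[(i+1)%len(h)];t=np.linspace(.05,.95,max(4,int(4*np.hypot(*(a-b)))))[:,None];pts.append(a*(1-t)+b*t)
    return np.vstack(pts)
for use in(('side','top'),('side',)):
  for s_ in(1.2,.8):
    G={n:grad(ims[n],s_) for n in use}
    def f(v):
        x,y,z,yw=s[0]+v[0]/1e3,s[1]+v[1]/1e3,s[2]-off0+v[2]/1e3,yaw+np.radians(v[3])
        e=0.02*(v[2]/3)**2*(len(use)==1)*5
        for n in use: e-=sm(G[n],hull(n,x,y,z,yw)+bias[n]).mean()/G[n].mean()
        return e
    best=min((minimize(f,x0,method='Nelder-Mead',options=dict(initial_simplex=np.vstack([x0,np.array(x0)+2.5*np.eye(4)]),maxiter=800)) for x0 in([0,0,0,0],[2,0,0,0],[-2,0,0,0],[0,2,2,0],[0,-2,0,0.])),key=lambda r:r.fun)
    print(use,s_,'drift minus TCP model mm',np.round(best.x,2),round(best.fun,2),'start',round(f([0,0,0,0]),2))
E
python3 rel.py a .6159 .2349 .1805 29.4
```

```text
side px bias [-0.83  0.09]
top px bias [-0.08 -0.58]
('side', 'top') 1.2 drift minus TCP model mm [-0.76 -4.55  1.56  1.71] -9.06 start -8.37
('side', 'top') 0.8 drift minus TCP model mm [-0.01 -3.16  1.47  3.67] -9.58 start -8.7
('side',) 1.2 drift minus TCP model mm [ 0.71 -0.68 -0.2   6.11] -3.45 start -3.34
('side',) 0.8 drift minus TCP model mm [ 0.99  0.39 -0.2   6.21] -3.71 start -3.54
```

```bash
python3 plan.py 255 .616,.235,.159,29.4
```

```text
t 17.32 p [0.6159 0.2349 0.1804] yaw 29.4 f [-0.2 -0.1 -0.8] gap 0.0232 q [ 0.24  0.5   0.2   1.27 -0.    1.3 ]
[0.0214, 0.0002, -0.0, -0.0, -0.0, 0.001, 255]
```

>>> drive_tool([
  [[0.007,0,0,0,0,0,255],[0.015,0,0,0,0,0,255],[0.0215,0,0,0,0,0,255],[0.0215,0,0,0,0,0,255],[0.0215,0,0,0,0,0,255]],
])

```text
clock: 17.95
tcp_pos: [0.6159, 0.2349, 0.1589]
orientation: [0.61, 0.357, 0.611, -0.357]
wrist_force: [0.6, 0.4, -2.5]
finger_gap: 0.0231
```

```bash
python3 chk.py b; python3 - <<'E'
from h import *
a=cv2.imread('pics/side_b.png');b=cv2.imread('pics/top_b.png')
crop(a,265,100,325,150,12,'zb_side.png');crop(b,135,145,195,200,10,'zb_top.png')
E
```

```text
[0.61593867 0.23488811 0.15893582] 29.387087099659233 tilt 0.038736627833718715
```

View pics/zb_side.png

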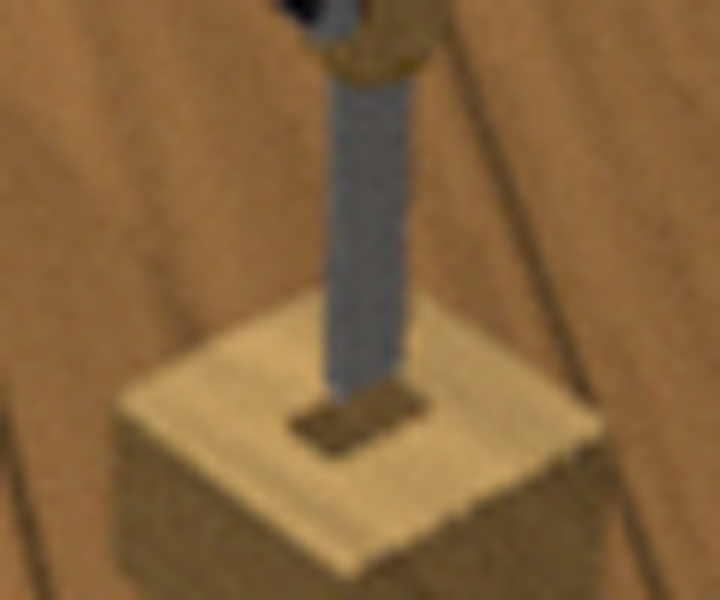

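View pics/zb_top.png

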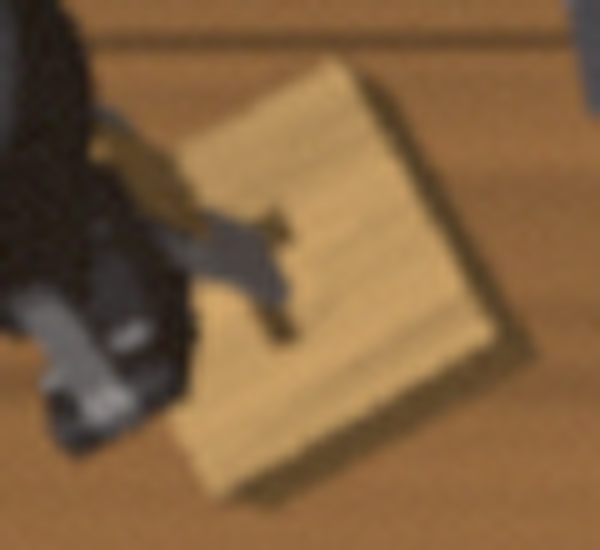

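```bash
python3 - <<'E'
import re
t=open('rel.py').read()
t=t.replace("    for i in range(len(h)):\n","    for i in range(len(h)):\n        if TOPZ(n,h[i],h[(i+1)%len(h)],x,y,z,yw): continue\n")
t=t.replace("def hull(","""def TOPZ(n,a,b,x,y,z,yw):
    X=tr([x,y,yw],boxpts(.02,.006,.08,.08)[::2]);X[:,2]+=z;p=prj(n,X)
    return np.abs(p-a).sum(1).min()<.02 and np.abs(p-b).sum(1).min()<.02
def hull(""")
open('rel.py','w').write(t)
E
python3 rel.py a .6159 .2349 .1805 29.4; python3 rel.py b .616 .235 .159 29.4; python3 plan.py 255
```

```text
side px bias [-0.83  0.09]
top px bias [-0.08 -0.58]
('side', 'top') 1.2 drift minus TCP model mm [-0.77 -5.29  3.84  1.5 ] -10.2 start -9.35
('side', 'top') 0.8 drift minus TCP model mm [-0.64 -5.12  4.04  2.66] -10.91 start -9.72
('side',) 1.2 drift minus TCP model mm [ 1.07  0.78 -0.06  6.71] -3.7 start -3.58
('side',) 0.8 drift minus TCP model mm [ 1.16  1.11 -0.07  6.39] -4.01 start -3.78
side px bias [-0.83  0.09]
top px bias [-0.08 -0.58]
('side', 'top') 1.2 drift minus TCP model mm [ -0.12  -2.18  -0.87 -10.31] -10.91 start -10.35
('side', 'top') 0.8 drift minus TCP model mm [-0.08 -2.03 -0.6  -8.27] -11.42 start -10.74
('side',) 1.2 drift minus TCP model mm [ 0.54 -1.92 -0.06  6.47] -4.13 start -4.07
('side',) 0.8 drift minus TCP model mm [ 0.66 -1.39 -0.13  7.9 ] -4.39 start -4.28
t 18.05 p [0.6161 0.235  0.1593] yaw 29.4 f [ 0.9  0.7 -1.5] gap 0.0229 q [ 0.24  0.5   0.16  1.22 -0.    1.3 ]
```

```bash
python3 - <<'E'
from fit import *
bias={'side':(-.83,.09),'top':(-.08,-.58)};O={'side':(265,100,12),'top':(135,145,10)}
for n in O:
    u,v,f=O[n]
    for z in(.050,.060):
        print(n,z,np.round((px(n,[.616,.235,z])+bias[n]-[u,v]+.5)*f,1))
    X=tr([.616,.235,np.radians(29.4)],boxpts(.02,.006,0,.0)[::2]);X[:,2]=.06
    print(np.round((prj(n,X)+bias[n]-[u,v]+.5)*f).astype(int).tolist())
    for a in range(3): d=np.zeros(3);d[a]=.001;print('per mm',np.round((px(n,np.array([.616,.235,.06])+d)-px(n,[.616,.235,.06]))*f,2))
    im=cv2.imread(f'pics/{n}_b.png');big=cv2.resize(im[v:v+50,u:u+60],None,fx=f,fy=f,interpolation=cv2.INTER_CUBIC)
    for B in(boxpts(.02,.006,0,.088),boxpts(.024,.024,.088,.152)):
        Y=tr([.616,.235,np.radians(29.4)],B);Y[:,2]+=.06
        h=cv2.convexHull((prj(n,Y)+bias[n]).astype(np.float32))[:,0];cv2.polylines(big,[np.round((h-[u,v]+.5)*f).astype(int)],True,(0,255,0),1)
    for dx,dy in((.032,.018),(.08,.08)):
        c=np.array([[-dx/2,-dy/2,.05],[dx/2,-dy/2,.05],[dx/2,dy/2,.05],[-dx/2,dy/2,.05]])
        cv2.polylines(big,[np.round((prj(n,tr([.616,.235,np.radians(29.4)],c))+bias[n]-[u,v]+.5)*f).astype(int)],True,(0,0,255),1)
    cv2.imwrite(f'pics/ovb_{n}.png',big)
E
```

```text
side 0.05 [360.2 414.7]
side 0.06 [361.1 379. ]
[[336, 404], [318, 391], [404, 368], [386, 355]]
per mm [ 4.39 -0.51]
per mm [-0.91 -2.75]
per mm [ 0.09 -3.59]
top 0.05 [276.2 278.4]
top 0.06 [264.2 273.2]
[[295, 303], [273, 315], [255, 232], [234, 244]]
per mm [ 0.04 -4.07]
per mm [-4.08  0.02]
per mm [-1.21 -0.53]
```

View pics/ovb_side.png

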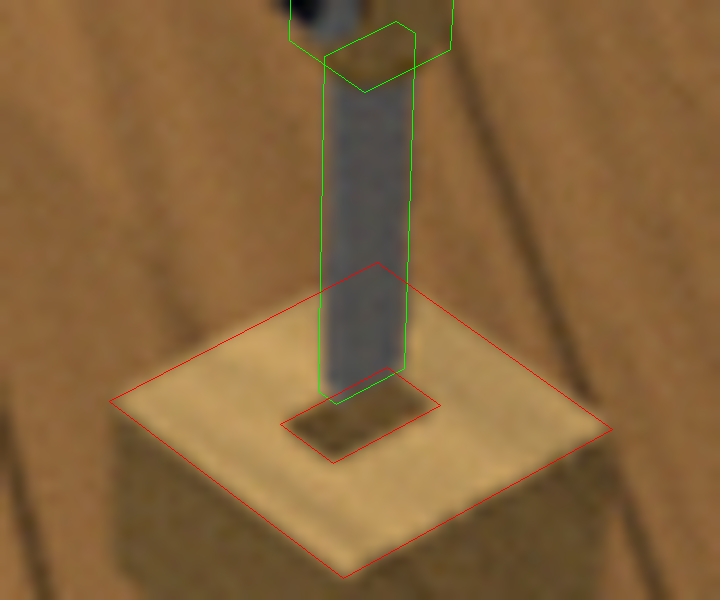

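View pics/ovb_top.png

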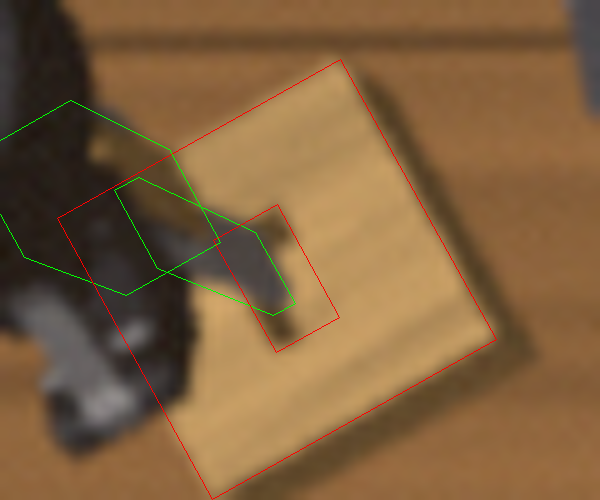

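The overlays agree to within about 2 mm. The drift appears roughly 1.5 mm towards -y and about 1 mm high, so I'm making a small correction.

```bash
python3 plan.py 255 .6158,.2365,.1583,29.4
```

```text
t 18.05 p [0.6161 0.235  0.1593] yaw 29.4 f [ 0.9  0.7 -1.5] gap 0.0229 q [ 0.24  0.5   0.16  1.22 -0.    1.3 ]
[0.001, 0.0005, -0.0015, -0.0, 0.0, 0.0, 255]
```

>>> drive_tool([
  [[0.001,0.0005,-0.0015,0,0,0,255],[0.001,0.0005,-0.0015,0,0,0,255],[0.001,0.0005,-0.0015,0,0,0,255],[0.001,0.0005,-0.0015,0,0,0,255],[0.001,0.0005,-0.0015,0,0,0,255]],
])

```text
clock: 18.68
tcp_pos: [0.6158, 0.2365, 0.1583]
orientation: [0.61, 0.357, 0.61, -0.357]
wrist_force: [-0.8, -0.2, -1.4]
finger_gap: 0.0229
```

```bash
python3 chk.py c; python3 rel.py c .6158 .2365 .1583 29.4; python3 - <<'E'
from h import *
a=cv2.imread('pics/side_c.png');b=cv2.imread('pics/top_c.png');cv2.imwrite('pics/full_c.png',a)
A=cv2.resize(a[95:155,260:330],None,fx=5.5,fy=5.5,interpolation=cv2.INTER_CUBIC);B=cv2.resize(b[145:205,130:200],None,fx=5.5,fy=5.5,interpolation=cv2.INTER_CUBIC)
cv2.imwrite('pics/zc.png',np.hstack([A,B]))
E
```

```text
[0.61582232 0.23648471 0.158254  ] 29.388447909721467 tilt 0.0054217940038863936
side px bias [-0.83  0.09]
top px bias [-0.08 -0.58]
('side', 'top') 1.2 drift minus TCP model mm [  1.61   2.73 -20.14 -10.84] -11.76 start -10.33
('side', 'top') 0.8 drift minus TCP model mm [ 0.01 -2.53 -0.48 -5.14] -11.51 start -10.75
('side',) 1.2 drift minus TCP model mm [-0.6  -3.39 -0.09  2.88] -4.18 start -4.11
('side',) 0.8 drift minus TCP model mm [-0.58 -3.36 -0.09  2.88] -4.44 start -4.35
```

View pics/zc.png

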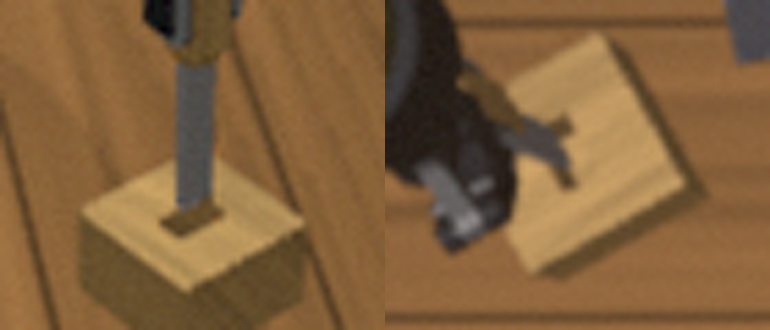

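View pics/full_c.png

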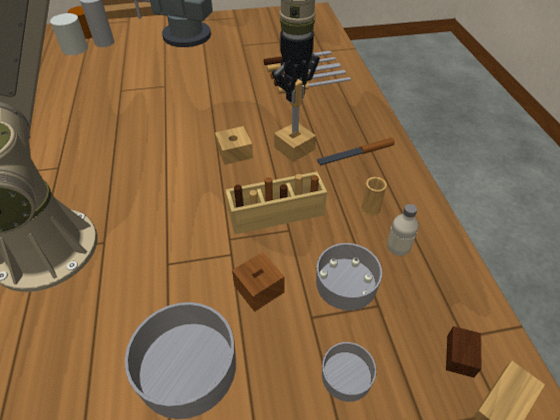

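The last pictures show the blade end just above the slot, at side (295,134), lined up with it. The glue, bamboo and file are where they were. I'm handing in.

```bash
python3 - <<'E'
from h import *
s=readout.get_state();print(s['clock'],s['qvel'].round(4),s['wrist_force'])
print(env.hand_in())
E
```

```text
18.775 [ 0.0009  0.0004  0.0006  0.0006 -0.0001 -0.    ] [-0.02558769  0.43473584 -1.19419374]
the job is handed in; nothing more can be done
None
```

I took the drift out of its stand and stirred the beads with seven outward strokes. I then carried it over the caddy with its tip at about 0.17 m, and handed the job in at 18.8 s with the drift hovering over the rectangular slot.

**Last checks**
- **Beads:** all seven are inside the pot at about 47–50 mm from its centre, where they started near 31 mm. Each moved roughly 14 mm or more.
- **Drift:** it is held at rest about 10 mm above the slot. The gripper is vertical to within 0.1° and its yaw is 29.4°, matching the slot's measured 29.4°.
- **Contact:** the wrist force shows only the drift's weight.
- **Bystanders:** the glue bottle, bamboo piece and file look unmoved in the last side picture. I did not re-measure them.

**Where the checks disagreed**
- **Centring:** the two cameras differ by about 3 mm in x. The image fits put the drift 2–3 mm towards -y of where the gripper pose says it is. I corrected 1.5 mm for that, so the blade should be within about 1–2 mm of the slot's centre.
- **Blade yaw:** the yaw from the image fits was too noisy to confirm the alignment, at -11° to +8°. That figure rests on the gripper's pose and on the pictures by eye. One of the last fits landed on an impossible height, so I ignored it.

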